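# Take down the top layer of a drying stack of turning blanks

### The arm

A 6-joint arm with a two-finger parallel gripper is mounted at the origin on a cart in front of the work surface, level with it; the furniture and walls round the work are solid. World frame = base frame: x ahead of the robot, y to its left, z up, the work surface at z = 0. Lengths are in mm, angles in rad, forces in N, time in s.
With the tool pointing down it reaches from about 350 to 775 mm from the base axis. Payload 7.3 kg.
Tool frame: the origin (TCP) lies at the very end of the fingers, on their centre line; the grasp point (between the pads) lies 19 mm behind it (pinch_z is the distance from the TCP to the grasp point, in mm); z points along the fingers, y is the direction in which the jaws open and shut (so a half turn about z gives the same grasp; the last joint's range is limited). The gripper opens to 92 mm and grips with 3 to 60 N. Pads are 19 mm wide; open, the fingers measure 130 mm over their backs; the gripper's body (75 mm by 190 mm) begins 47 mm behind the grasp point.
Start: joints at [-1.276, 0.342, 1.524, -0, 1.275, -0.146], TCP at [224.022, -474.825, 226.741] pointing down, gripper open.
Joint ranges: [-2.53, 2.53], [-0.77, 2.02], [0.04, 2.7], [-1, 4.14], [0.28, 2.66], [-3.11, 3.11]. Speed limits (rad/s): [2.57, 2.57, 3.14, 3.14, 3.14, 3.14].

### API

Orientations are given as [roll, pitch, yaw] about the fixed x, y, z axes, in that order (R = Rz(yaw) Ry(pitch) Rx(roll)).
In Python, from plant import * gives the robot as it stands.
- The arm moves only by the tool step_arm, never from a script. Its argument "moves" is one flat list of numbers, 7 for each row, row after row: the shift along the tool's x, y, z scaled (see below), then the turn, a rotation vector about the tool's x, y, z scaled (see below), then the closure, from -1 (fully open) to 1 (shut). A call has 1 to 8 rows; each row shifts and turns the pose as measured when the row begins, along the tool's axes as they then stand; what a row does not reach is not made up. The controller multiplies each number of a shift by 2 cm and each number of a turn by 4 degrees. A row lasts 1/12 s, in which the tool goes at most 41.7 mm and 7.16 degrees, less where a joint would pass 70% of its speed; a pose out of reach is approached as far as the arm can. A call with a number of a shift or a turn outside -1 to 1 is refused whole. A call with a gripper value outside its range is refused whole. The fingers move at their own pace and stop on an object; the grip force is fixed at half the most. Time passes only in rows, so rows that do not move let the fingers close. It gives the time, the measured TCP pose, the force and the opening at its end, in the units of the state.
- get_obs(): the state, without advancing time (a new reading comes with each control period).
- capture(name): name is "scene" or "top"; returns the picture (420x560x3 uint8, red, green, blue); there is no depth.
- get_calibration(name): a dict with "mtx" (3x3 intrinsics, pixels), "eye" and "orientation" of the camera in the world. Camera axes: x right, y down, z forward; pixel columns grow to the right and rows downward; lengths in mm; the calibration is good to about 2 mm. A picture is of the moment at which its call begins. get_calibration takes no time and is no camera call.
- close_job(): hands the job in, once; it reports no verdict.
The state is a dict: "time": time; "joint_positions": joint angles; "dq": joint speeds; "tau": joint torques, N m; "tool_pos": TCP position; "tcp_rot": TCP orientation; "contact_force": force on the tool from outside, world axes, zero at the start; "moment": the same for the moment, N m; "grip_width": finger opening in mm.
Only numpy, scipy, OpenCV 4.12 (cv2) and the standard library are available. Lean on these libraries where they do the work, as an engineer would, in place of code of your own. Each camera call takes 0.05 s, during which the arm holds its last target.

### The job

Take the top layer off the drying stack: first lift the red-orange padauk blank off the stack and lay it flat in the grey tray, then lift off the plywood spacer board it lay on and set it squarely on top of the pile of identical spacers, lying the same way as the pile and without shifting the pile, so that the two walnut blanks below are uncovered.

Things in the scene. Friction and masses are not known exactly. Their poses are not given: they have to be found in the camera images.
- padauk_blank: Square wooden turning blank of red-orange padauk, 19 x 126 x 19 mm, lying flat on top of the drying stack along the middle of the spacer board. Origin: centre of its underside; y along its 126 mm length, x across its 19 mm width, z up. Its underside starts 53 mm above the bench. Another, duller brown-red blank that lies on the bench at the far right is not part of the job.
- spacer: Rigid plywood spacer board, 62 x 150 x 15 mm, about 100 g, in the drying stack under the padauk blank. Origin: centre of its underside; y along its 150 mm length, x across its 62 mm width, z up. Its underside starts 38 mm above the bench: it lies loose on two loose dark walnut blanks (each 20 mm high and 121 mm long, parallel to the board, their outer sides 6 mm or so inside the board's long edges), which lie on a fixed low wooden stand, 90 x 150 mm and 18 mm high.
- pile_spacer: The upper board of the pile of spacers: two loose plywood boards, the same as the spacer (62 x 150 x 15 mm), lying flat on the bench one on the other with edges flush. Origin: centre of the underside of the upper board, 15 mm above the bench, so the pile's top is 30 mm above the bench; y along the 150 mm length, x across the 62 mm width, z up.
- blank_tray: Shallow open grey tray, 152 x 202 mm outside and 25 mm high, with walls and floor 6 mm thick (inside 140 x 190 mm), empty, fixed to the bench. Origin: centre of its underside, on the bench; y along its 202 mm length, x across its 152 mm width, z up. Mind the tall lathe behind the right half of the bench: its front is about 0.7 m ahead of the robot.
There are look-alikes about, which are no part of the job. Leave any green look-alike of the padauk_blank alone.

How it is judged:
By the outcome, as a careful person would: the job done as asked, in the order asked, and still so for the second after the job is handed in, with the robot touching nothing.
It also fails if it takes over 67 s, if anything falls off the work surface, if the arm or the gripper's body presses on something with over 40 N, if the wrist force passes 120 N, or if a joint passes its speed limit or range.

## Working session

There is one attempt and no reset: what is moved stays moved. The work goes in short steps, Python scripts to look and compute and a tool call to move; the robot and the scene stay as the last step left them, time stands still between calls to the robot, and variables do not carry over. Pictures are saved under pics/ and viewed, and the job is handed in when it is done.

Besides the shell and the picture viewer there is one more tool, called after "Request:" as name(argument=value, ...) on one line, values as JSON. step_arm: Moves the arm, as the interface text tells. Shifts and turns lie within -1 to 1; 1 stands for 2 cm of shift or 4 degrees of turn. Its arguments: {"type":"object","properties":{"moves":{"type":"array"}},"required":["moves"]}

```bash
ls; mkdir -p pics; python3 - <<'E'
from plant import *
import cv2
for n in("scene","top"):
    cv2.imwrite(f"pics/{n}0.png",capture(n)[:,:,::-1]); print(n,get_calibration(n))
print(get_obs())
E
```

```text
pics
scene {'mtx': array([[529.88599045,   0.        , 283.06283565],
       [  0.        , 529.88599045, 214.45383515],
       [  0.        ,   0.        ,   1.        ]]), 'eye': array([1079.32241081,  546.17716208, 1057.13658373]), 'orientation': array([-2.49204596e+00,  1.92431590e-03,  2.41558695e+00])}
top {'mtx': array([[389.62144883,   0.        , 272.85428422],
       [  0.        , 389.62144883, 203.78996104],
       [  0.        ,   0.        ,   1.        ]]), 'eye': array([ 381.33430751,    5.83432181, 1154.5562978 ]), 'orientation': array([-2.93348984e+00, -2.49744110e-03, -1.65002409e+00])}
{'time': 0.1, 'joint_positions': array([-1.27597522e+00,  3.42639446e-01,  1.52490537e+00, -4.18800436e-05,
        1.27540101e+00, -1.46017354e-01]), 'dq': array([ 4.93020351e-05, -4.55470766e-04, -1.58404170e-03, -4.19857087e-04,
        5.17666810e-04, -2.20698910e-03]), 'tau': array([ 9.10475337e-04, -4.32005560e+01, -2.44693834e+01,  7.18331407e-02,
        5.25691453e-02, -3.93455525e-05]), 'tool_pos': array([ 223.91146953, -474.4604993 ,  226.12714713]), 'tcp_rot': array([-3.14024805e+00, -1.57262066e-04,  4.40850573e-01]), 'contact_force': array([ 0.87697148, -0.07713095,  0.07889489]), 'moment': array([ 0.0027683 ,  0.01898982, -0.02343654]), 'grip_width': 92.08394661603164}
```

View pics/scene0.png

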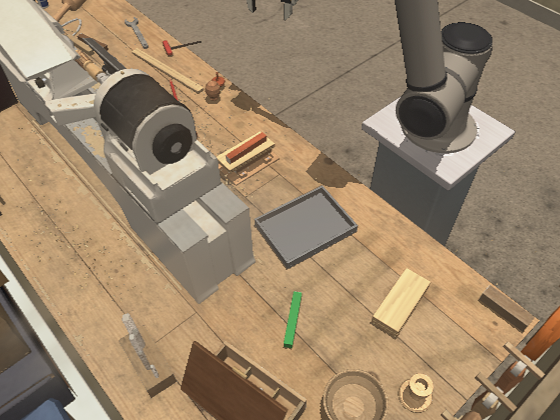

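View pics/top0.png

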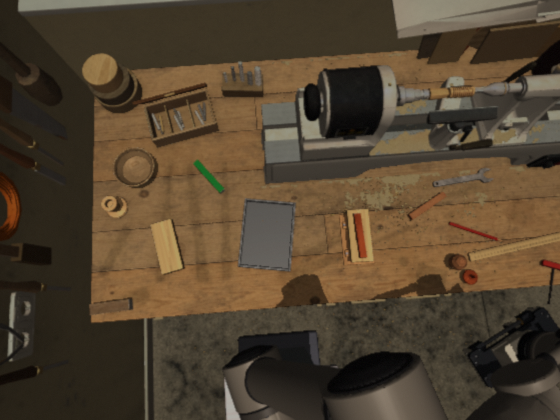

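The top view shows the stack with the padauk blank at about (360,236), the tray at (267,235), the pile at (167,246) and the dull decoy at (425,206). I'll enlarge these.

```bash
cat > h.py <<'E'
import numpy as np, cv2, json
from scipy.spatial.transform import Rotation as R
from plant import *
def cam(n):
    c=get_calibration(n); return c['mtx'],np.array(c['eye']),R.from_euler('xyz',c['orientation']).as_matrix()
def px2w(n,uv,z):
    K,e,Rm=cam(n); uv=np.atleast_2d(uv).astype(float)
    d=(np.linalg.inv(K)@np.c_[uv,np.ones(len(uv))].T).T@Rm.T
    return e+d*((z-e[2])/d[:,2])[:,None]
def w2px(n,P):
    K,e,Rm=cam(n); p=(np.atleast_2d(P)-e)@Rm@K.T; return p[:,:2]/p[:,2:]
def crop(src,x0,y0,w,h,s,out):
    im=cv2.imread(src)[y0:y0+h,x0:x0+w]; cv2.imwrite(out,cv2.resize(im,None,fx=s,fy=s,interpolation=cv2.INTER_CUBIC))
E
python3 - <<'E'
from h import *
crop('pics/top0.png',320,195,80,80,7,'pics/c_stack.png')
crop('pics/top0.png',140,205,60,80,7,'pics/c_pile.png')
crop('pics/top0.png',227,190,80,90,6,'pics/c_tray.png')
crop('pics/scene0.png',210,120,80,70,8,'pics/s_stack.png')
crop('pics/scene0.png',365,260,75,80,7,'pics/s_pile.png')
E
```

```text
(no output)
```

View pics/c_stack.png

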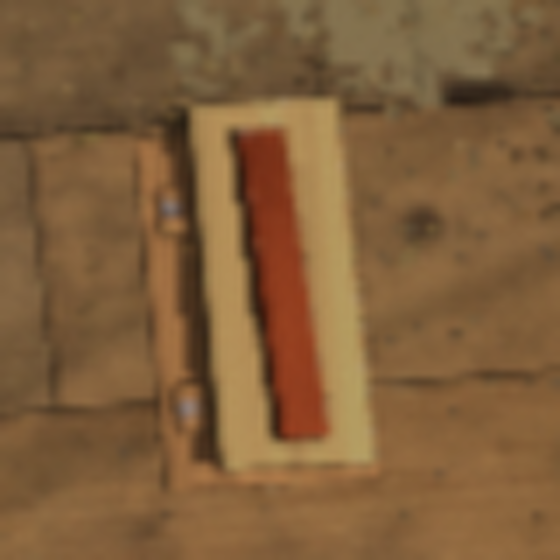

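View pics/c_pile.png

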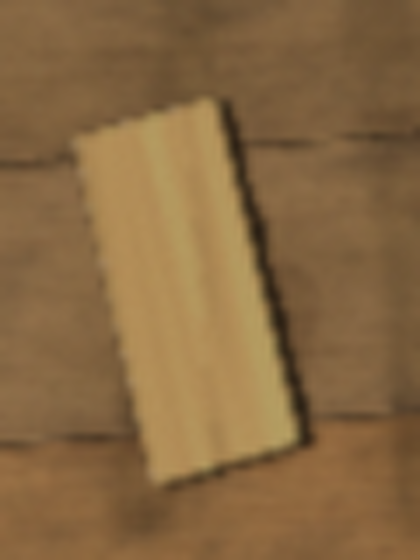

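View pics/c_tray.png

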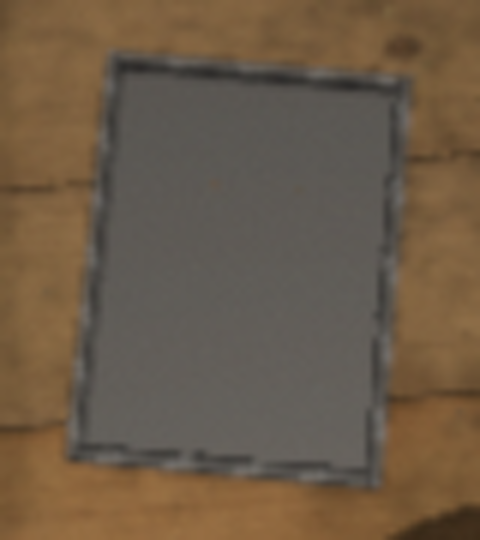

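View pics/s_stack.png

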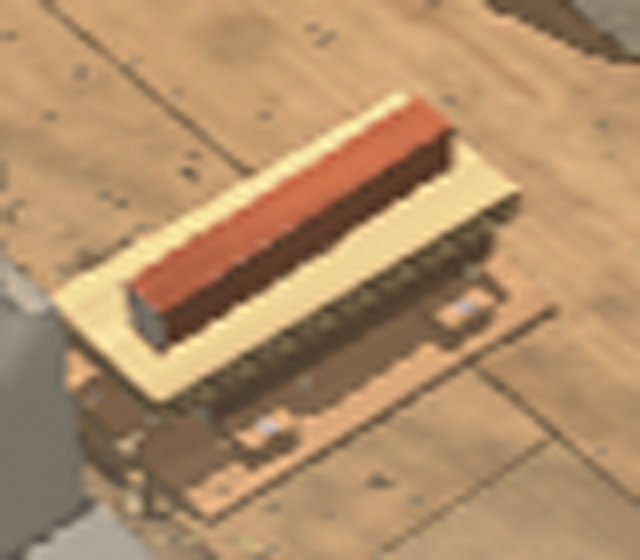

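View pics/s_pile.png

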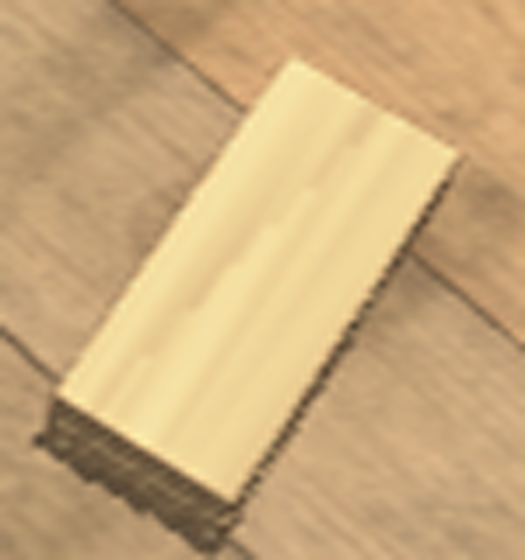

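```bash
cat > fit.py <<'E'
from h import *
from scipy.optimize import least_squares
def fit(name,w,l,z,obs):
    # obs: list of (cam, 4 px corners, order matched by nearest cyclic)
    c=np.array([[-1,-1],[1,-1],[1,1],[-1,1]])*[w/2,l/2]
    for cm,p in obs:
        P=px2w(cm,p,z); a=np.linalg.norm(np.diff(np.r_[P,P[:1]],axis=0),axis=1); print(name,cm,'ctr',P.mean(0).round(1),'sides',a.round(1),
          'long-axis deg', np.degrees(np.arctan2(*((P[0]+P[1]-P[2]-P[3])[[1,0]]))).round(2))
T=lambda pts,x0,y0,s:np.array(pts)/s+[x0-.5+.5/s,y0-.5+.5/s]
E
cat > m.py <<'E'
from fit import *
# corners: far-short-side first (0,1), then near side (2,3)
fit('spacer',62,150,53,[('top',T([(190,107),(338,97),(376,464),(226,473)],320,195,7)),('scene',T([(62,298),(160,402),(520,188),(404,93)],210,120,8))])
fit('padauk',19,126,72,[('top',T([(238,131),(283,127),(327,437),(279,440)],320,195,7)),('scene',T([(130,287),(165,315),(455,130),(418,97)],210,120,8))])
fit('pile',62,150,30,[('top',T([(76,145),(213,98),(301,440),(155,485)],140,205,7)),('scene',T([(62,394),(235,502),(459,153),(295,58)],365,260,7))])
fit('tray',152,202,25,[('top',T([(112,57),(410,80),(379,488),(69,460)],227,190,6))])
for z in (18,25): print(px2w('top',T([(170,207),(188,407)],320,195,7),z), px2w('scene',T([(268,426),(466,306)],210,120,8),z))
print('stand',px2w('top',T([(140,133),(168,487),(377,470)],320,195,7),18))
print('stand',px2w('scene',T([(208,518),(555,308)],210,120,8),18))
print('lathe edge',px2w('top',[(265,182),(400,180)],0))
E
python3 m.py
```

```text
spacer top ctr [ 503.3 -254.9   53. ] sides [ 61.3 150.1  60.4 149.5] long-axis deg -1.43
spacer scene ctr [ 506.4 -249.5   53. ] sides [ 57.  148.   59.9 143.9] long-axis deg -1.1
padauk top ctr [ 501.5 -250.1   72. ] sides [ 18.3 124.9  19.  124.4] long-axis deg 0.64
padauk scene ctr [ 505.5 -246.3   72. ] sides [ 17.  122.6  19.9 124.4] long-axis deg 1.57
pile top ctr [518.2 300.7  30. ] sides [ 59.3 147.7  61.1 145.3] long-axis deg 12.24
pile scene ctr [520.9 305.   30. ] sides [ 59.5 147.1  58.7 147.6] long-axis deg 12.2
tray top ctr [530.    8.2  25. ] sides [147.9 199.6 148.5 198. ] long-axis deg -9.55
[[ 542.70624611 -219.96050942   18.        ]
 [ 458.70289737 -217.61879966   18.        ]] [[ 544.19083321 -217.45068267   18.        ]
 [ 460.83335436 -215.09825859   18.        ]]
[[ 541.71236347 -218.56984904   25.        ]
 [ 458.22638765 -216.24256176   25.        ]] [[ 547.79567314 -212.30660922   25.        ]
 [ 464.99972042 -209.97003192   25.        ]]
stand [[ 575.22171047 -210.9785878    18.        ]
 [ 426.69362382 -205.50849523   18.        ]
 [ 426.77688945 -292.44987206   18.        ]]
stand [[ 583.50872176 -199.52976172   18.        ]
 [ 439.17395992 -194.573739     18.        ]]
lathe edge [[ 694.06784797    2.25921465    0.        ]
 [ 667.87259656 -411.47398353    0.        ]]
```

```bash
cat > go.py <<'E'
import sys
from h import *
o=get_obs(); x,y,z,yaw=map(float,sys.argv[1:5])
Rm=R.from_euler('xyz',o['tcp_rot']); d=Rm.inv().apply(np.array([x,y,z])-o['tool_pos'])
rt=R.from_euler('xyz',[np.pi,0,np.radians(yaw)]); rv=np.degrees((Rm.inv()*rt).as_rotvec())
print('t',o['time'],'pos',o['tool_pos'].round(2),'rpy',np.degrees(o['tcp_rot']).round(2),'w',round(o['grip_width'],2),'F',o['contact_force'].round(1))
print('shift units',(d/20).round(3),'turn units',(rv/4).round(3))
E
python3 go.py 503.5 -248.5 226 1
```

```text
t 0.1 pos [ 223.91 -474.46  226.13] rpy [-1.7992e+02 -1.0000e-02  2.5260e+01] w 92.08 F [ 0.9 -0.1  0.1]
shift units [ 1.7464e+01 -4.2530e+00  1.5000e-02] turn units [-1.900e-02  2.000e-03  6.065e+00]
```

Request:
step_arm(moves=[0,0,0,0,0,1,-1,0,0,0,0,0,1,-1,0,0,0,0,0,1,-1,0,0,0,0,0,1,-1,0,0,0,0,0,1,-1,0,0,0,0,0,1,-1])

```text
time: 0.6
tool_pos: [223.4, -472.9, 223.5]
tcp_rot: [-3.134, 0.002, 0.005]
contact_force: [-0.5, 0.1, 0.2]
grip_width: 91.8
```

```bash
python3 go.py 503.5 -248.5 226 1
```

```text
t 0.6 pos [ 223.43 -472.87  223.45] rpy [-1.7958e+02  1.3000e-01  2.8000e-01] w 91.76 F [-0.5  0.1  0.2]
shift units [ 14.058 -11.151  -0.077] turn units [-0.105  0.031 -0.18 ]
```

Request:
step_arm(moves=[1,-0.8,0,0,0,0,-1,1,-0.8,0,0,0,0,-1,1,-0.8,0,0,0,0,-1,1,-0.8,0,0,0,0,-1,1,-0.8,0,0,0,0,-1,1,-0.8,0,0,0,0,-1,1,-0.8,0,0,0,0,-1,1,-0.8,0,0,0,0,-1])

```text
time: 1.27
tool_pos: [385.1, -341.7, 220.4]
tcp_rot: [-3.129, 0.007, -0.009]
contact_force: [-0.3, -0.1, 1.1]
grip_width: 92.2
```

```bash
python3 go.py 503.5 -248.5 226 1
```

```text
t 1.2667 pos [ 385.09 -341.71  220.35] rpy [-179.29    0.41   -0.53] w 92.21 F [-0.3 -0.1  1.1]
shift units [ 5.875 -4.719 -0.267] turn units [-0.178  0.101 -0.384]
```

Request:
step_arm(moves=[1,-0.8,-0.05,-0.03,0.02,-0.06,-1,1,-0.8,-0.05,-0.03,0.02,-0.06,-1,1,-0.8,-0.05,-0.03,0.02,-0.06,-1,1,-0.8,-0.05,-0.03,0.02,-0.06,-1,1,-0.8,-0.05,-0.03,0.02,-0.06,-1,0.8,-0.65,-0.05,-0.03,0.02,-0.06,-1,0,0,0,0,0,0,-1])

```text
time: 1.85
tool_pos: [508.0, -238.8, 223.7]
tcp_rot: [-3.137, 0.002, 0.021]
contact_force: [-1.0, 0.1, 0.6]
grip_width: 91.5
```

```bash
python3 go.py 503.5 -248.5 130 1; python3 - <<'E'
from h import *
for n in("scene","top"): cv2.imwrite(f"pics/{n}1.png",capture(n)[:,:,::-1])
print(w2px('top',get_obs()['tool_pos']),w2px('scene',get_obs()['tool_pos']))
E
```

```text
t 1.85 pos [ 507.98 -238.76  223.73] rpy [-1.7974e+02  1.1000e-01  1.2000e+00] w 91.52 F [-1.   0.1  0.6]
shift units [-0.225  0.504  4.685] turn units [-0.065  0.028  0.05 ]
[[369.54688907 225.29226598]] [[244.09635025 101.08053733]]
```

View pics/scene1.png

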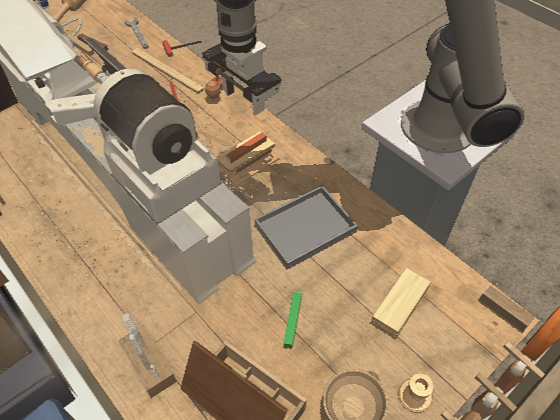

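View pics/top1.png

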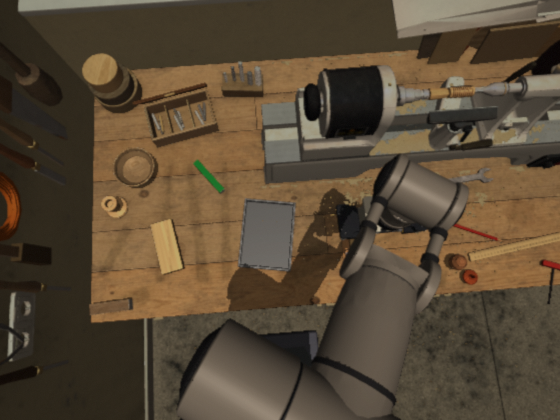

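Request:
step_arm(moves=[-0.1,0.25,0.9,-0.03,0.01,0.02,-1,-0.1,0.25,0.9,-0.03,0.01,0.02,-1,0,0,0.9,0,0,0,-1,0,0,0.9,0,0,0,-1,0,0,0.9,0,0,0,-1,0,0,0.0,0,0,0,-1])

```text
time: 2.45
tool_pos: [496.6, -256.7, 130.7]
tcp_rot: [3.139, 0.003, 0.01]
contact_force: [-0.6, 1.3, -1.1]
grip_width: 91.3
```

```bash
cat > look.py <<'E'
from h import *
import sys
n,x,y,w,h,s,out=sys.argv[1],*map(int,sys.argv[2:7]),sys.argv[7]
cv2.imwrite('pics/full_'+out+'.png',capture(n)[:,:,::-1]); crop('pics/full_'+out+'.png',x,y,w,h,s,'pics/'+out+'.png')
E
python3 go.py 503.5 -248.5 90 1; python3 look.py scene 180 40 130 130 5 d1; python3 - <<'E'
from h import *
o=get_obs(); Rm=R.from_euler('xyz',o['tcp_rot']).as_matrix()
for s in (1,-1):
  for xx in (-9.5,9.5):
    p=o['tool_pos']+Rm@[xx,s*o['grip_width']/2,0]; print(s,xx,p.round(1),((w2px('scene',p)-[180,40])*5).round(1))
E
```

```text
t 2.45 pos [ 496.61 -256.69  130.72] rpy [179.83   0.19   0.59] w 91.28 F [-0.6  1.3 -1.1]
shift units [ 0.355 -0.412  2.034] turn units [ 0.042  0.047 -0.101]
1 -9.5 [ 488.3 -303.2  132.7] [[280.9 366.9]]
1 9.5 [ 507.3 -303.   132.7] [[252. 384.]]
-1 -9.5 [ 487.4 -211.4  132.3] [[397.6 460.4]]
-1 9.5 [ 506.4 -211.2  132.3] [[368.4 478.6]]
```

View pics/d1.png

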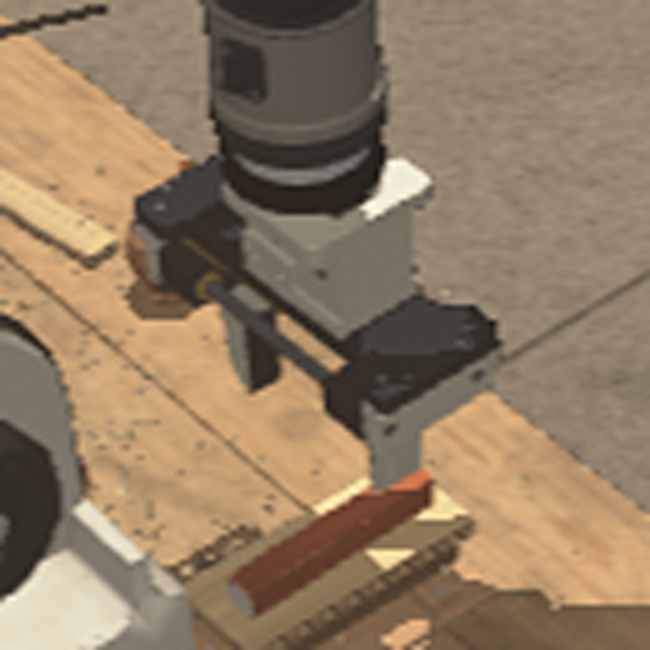

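Request:
step_arm(moves=[0,0,0,0,0,0,-1,0,0,0,0,0,0,-1,0,0,0,0,0,0,-1])

```text
time: 2.75
tool_pos: [497.2, -259.4, 135.2]
tcp_rot: [3.135, -0.001, 0.008]
contact_force: [0.1, -0.2, -0.1]
grip_width: 92.2
```

```bash
python3 go.py 502 -249.5 90 1;python3 - <<'E'
from h import *
a=[]
for i in range(5):
  capture('scene'); a.append(get_obs()['tool_pos'])
print(np.array(a).round(2))
E
```

```text
t 2.75 pos [ 497.18 -259.44  135.22] rpy [ 1.7963e+02 -5.0000e-02  4.6000e-01] w 92.18 F [ 0.1 -0.2 -0.1]
shift units [ 0.243 -0.51   2.258] turn units [ 0.092 -0.012 -0.135]
[[ 497.34 -259.51  135.43]
 [ 497.38 -259.32  135.26]
 [ 497.28 -259.12  134.99]
 [ 497.21 -258.95  134.75]
 [ 497.14 -258.85  134.55]]
```

```bash
cat > tips.py <<'E'
from h import *
import sys
n,x,y,w,h,s,out=sys.argv[1],*map(int,sys.argv[2:7]),sys.argv[7]
im=capture(n)[:,:,::-1]; cv2.imwrite('pics/full_'+out+'.png',im); crop('pics/full_'+out+'.png',x,y,w,h,s,'pics/'+out+'.png')
o=get_obs(); Rm=R.from_euler('xyz',o['tcp_rot']).as_matrix(); print(o['tool_pos'].round(2),o['tcp_rot'].round(3))
im=cv2.imread('pics/'+out+'.png')
for sg in (1,-1):
  for xx in (-9.5,9.5):
   for dy in (0,19):
    p=o['tool_pos']+Rm@[xx,sg*(o['grip_width']/2+dy),0]; q=((w2px(n,p)[0]-[x,y]+.5)*s-.5); print(sg,xx,dy,p.round(1),q.round(1))
    cv2.circle(im,tuple(int(v) for v in q.round()),2,(255,0,255) if dy else (255,255,0),-1)
cv2.imwrite('pics/'+out+'.png',im)
E
python3 tips.py scene 210 80 80 80 8 d2
```

```text
[ 497.08 -258.79  134.4 ] [3.136 0.    0.009]
1 -9.5 0 [ 488.  -304.7  134.7] [210.4 263. ]
1 -9.5 19 [ 488.1 -323.7  134.8] [173.2 233. ]
1 9.5 0 [ 507.  -304.5  134.7] [164.  290.2]
1 9.5 19 [ 507.1 -323.5  134.8] [126.9 259.9]
-1 -9.5 0 [ 487.2 -213.   134.1] [396.6 412.9]
-1 -9.5 19 [ 487. -194.  134.] [436.6 445.1]
-1 9.5 0 [ 506.2 -212.9  134.1] [349.8 441.9]
-1 9.5 19 [ 506.  -193.9  134. ] [389.8 474.5]
```

View pics/d2.png

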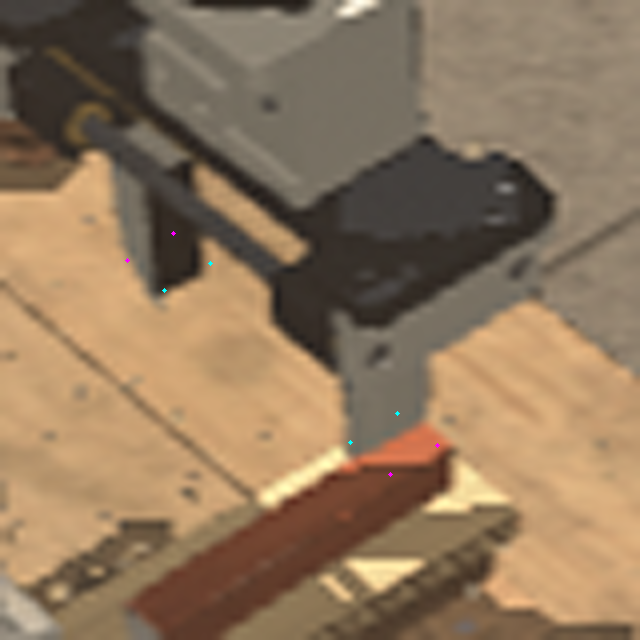

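```bash
python3 - <<'E'
from fit import *
off=np.array([-1.4,1.9])
for nm,z,pts,a in (('spacer',53,[(62,298),(160,402),(520,188),(404,93)],(210,120,8)),('padauk',72,[(130,287),(165,315),(455,130),(418,97)],(210,120,8)),('pile',30,[(62,394),(235,502),(459,153),(295,58)],(365,260,7))):
    print(nm,px2w('scene',T(pts,*a)-off,z).mean(0).round(1))
E
```

```text
spacer [ 499.2 -252.4   53. ]
padauk [ 498.4 -249.2   72. ]
pile [515.1 303.9  30. ]
```

```bash
python3 go.py 500.5 -249.7 85 1
```

```text
t 3.05 pos [ 497.08 -258.79  134.4 ] rpy [179.68   0.     0.49] w 91.66 F [ 0.6  0.2 -0.5]
shift units [ 0.175 -0.467  2.467] turn units [ 0.081  0.001 -0.126]
```

Request:
step_arm(moves=[0.1,-0.25,0.7,0.03,0,-0.04,-1,0.07,-0.2,0.7,0.03,0,-0.04,-1,0,0,0.7,0,0,0,-1,0,0,0,0,0,0,-1,0,0,0,0,0,0,-1])

```text
time: 3.47
tool_pos: [501.7, -249.8, 92.7]
tcp_rot: [3.138, -0.003, 0.015]
contact_force: [0.3, -0.3, -0.4]
grip_width: 91.7
```

```bash
python3 tips.py scene 210 80 80 80 8 d3;python3 go.py 500.5 -249.7 56 1
```

```text
[ 501.55 -249.73   92.64] [ 3.138e+00 -2.000e-03  1.500e-02]
1 -9.5 0 [ 492.8 -295.8   92.8] [225.3 380.6]
1 -9.5 19 [ 493.  -314.8   92.8] [188.4 350.9]
1 9.5 0 [ 511.8 -295.5   92.8] [180.1 408.1]
1 9.5 19 [ 512.  -314.5   92.9] [143.3 378. ]
-1 -9.5 0 [ 491.4 -204.    92.5] [409.9 530. ]
-1 -9.5 19 [ 491.1 -185.    92.4] [449.5 562. ]
-1 9.5 0 [ 510.4 -203.7   92.5] [364.4 559.2]
-1 9.5 19 [ 510.1 -184.7   92.5] [404.  591.6]
t 3.5167 pos [ 501.55 -249.73   92.64] rpy [ 1.7982e+02 -1.4000e-01  8.8000e-01] w 91.86 F [-0.7  1.1 -0.7]
shift units [-0.057 -0.008  1.832] turn units [ 0.046 -0.035 -0.031]
```

View pics/d3.png

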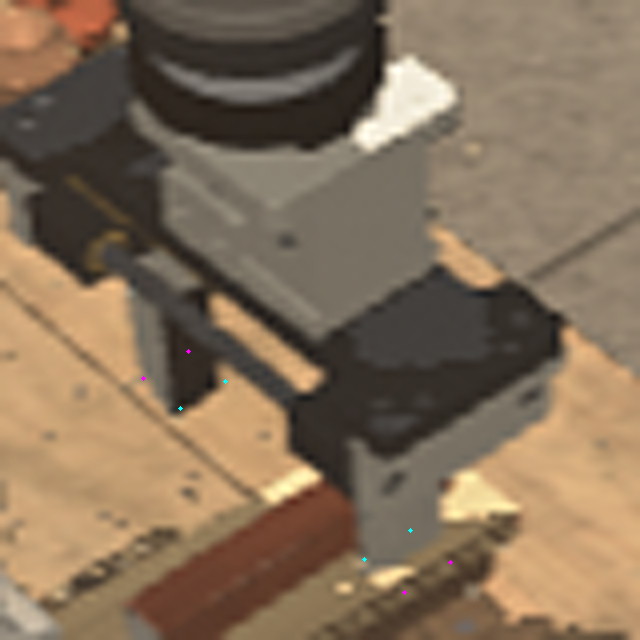

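The two fingers straddle the blank in the scene crop: far tip at (172,416), near tip at (365,565). Descending.

Request:
step_arm(moves=[-0.03,0,0.5,0.02,-0.02,0,-1,-0.03,0,0.5,0.02,-0.02,0,-1,0,0,0.5,0,0,0,-1,0,0,0.25,0,0,0,-1,0,0,0,0,0,0,-1,0,0,0,0,0,0,-1])

```text
time: 4.02
tool_pos: [501.1, -250.7, 55.9]
tcp_rot: [3.14, -0.002, 0.015]
contact_force: [0.6, -0.8, 0.3]
grip_width: 91.7
```

```bash
python3 tips.py scene 210 80 80 80 8 d4;python3 go.py 500.5 -249.7 56 1
```

```text
[ 501.1  -250.71   55.96] [ 3.14e+00 -2.00e-03  1.50e-02]
1 -9.5 0 [ 492.3 -296.6   56. ] [232.5 459.7]
1 -9.5 19 [ 492.6 -315.6   56.1] [196.4 430.1]
1 9.5 0 [ 511.3 -296.4   56.1] [188.3 487.1]
1 9.5 19 [ 511.6 -315.4   56.1] [152.3 457.1]
-1 -9.5 0 [ 490.9 -205.1   55.9] [412.8 607.5]
-1 -9.5 19 [ 490.6 -186.1   55.8] [451.5 639.3]
-1 9.5 0 [ 509.9 -204.8   55.9] [368.2 636.5]
-1 9.5 19 [ 509.6 -185.8   55.9] [406.9 668.6]
t 4.0667 pos [ 501.1  -250.71   55.96] rpy [ 1.7989e+02 -1.0000e-01  8.6000e-01] w 91.59 F [-0.8 -0.3 -0.9]
shift units [-0.029 -0.051 -0.002] turn units [ 0.028 -0.026 -0.036]
```

View pics/d4.png

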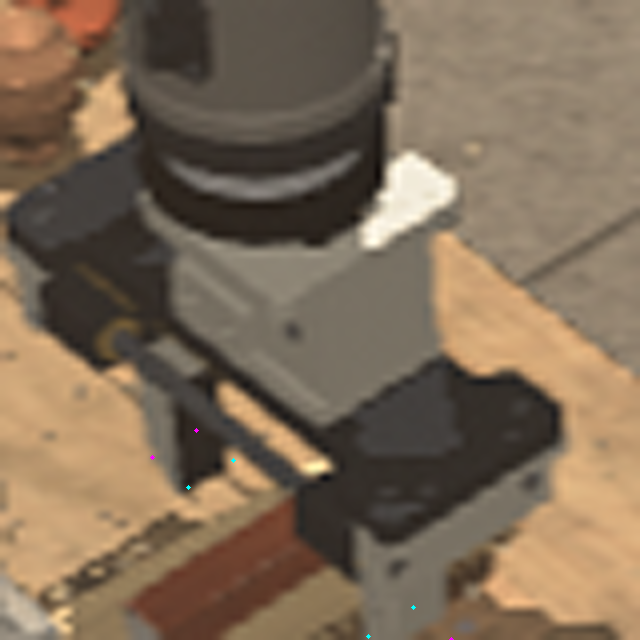

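Request:
step_arm(moves=[0,0,0,0,0,0,0.4,0,0,0,0,0,0,0.5,0,0,0,0,0,0,0.6,0,0,0,0,0,0,1,0,0,0,0,0,0,1,0,0,0,0,0,0,1,0,0,0,0,0,0,1])

```text
time: 4.65
tool_pos: [502.0, -251.3, 57.6]
tcp_rot: [3.138, -0.004, 0.015]
contact_force: [-0.0, -0.2, -0.1]
grip_width: 49.7
```

```bash
python3 go.py 500.5 -249.7 56 1
```

```text
t 4.65 pos [ 502.04 -251.31   57.6 ] rpy [179.78  -0.25   0.86] w 49.71 F [-0.  -0.2 -0.1]
shift units [-0.076 -0.082  0.079] turn units [ 0.054 -0.064 -0.035]
```

Request:
step_arm(moves=[0,0,0.07,0,0,0,1,0,0,0,0,0,0,1,0,0,0,0,0,0,1,0,0,0,0,0,0,1,0,0,0,0,0,0,1,0,0,0,0,0,0,1,0,0,0,0,0,0,1])

```text
time: 5.23
tool_pos: [502.1, -251.3, 56.1]
tcp_rot: [3.138, -0.005, 0.015]
contact_force: [-0.1, 0.6, 0.6]
grip_width: 18.9
```

```bash
python3 tips.py scene 210 80 80 80 8 d5;python3 go.py 500.5 -249.7 150 1
```

```text
[ 502.05 -251.32   56.12] [ 3.138 -0.004  0.015]
1 -9.5 0 [ 492.7 -260.7   56.1] [299.8 517.7]
1 -9.5 19 [ 493.  -279.7   56.2] [262.8 487.4]
1 9.5 0 [ 511.7 -260.4   56.2] [255.4 545.6]
1 9.5 19 [ 512.  -279.4   56.3] [218.5 514.9]
-1 -9.5 0 [ 492.4 -242.2   56. ] [336.1 547.6]
-1 -9.5 19 [ 492.1 -223.2   56. ] [373.9 578.7]
-1 9.5 0 [ 511.4 -241.9   56.1] [291.7 575.8]
-1 9.5 19 [ 511.1 -222.9   56.1] [329.4 607.3]
t 5.2833 pos [ 502.05 -251.32   56.12] rpy [179.78  -0.26   0.86] w 18.47 F [0.8 0.3 0.3]
shift units [-0.055 -0.064 -4.695] turn units [ 0.055 -0.064 -0.034]
```

View pics/d5.png

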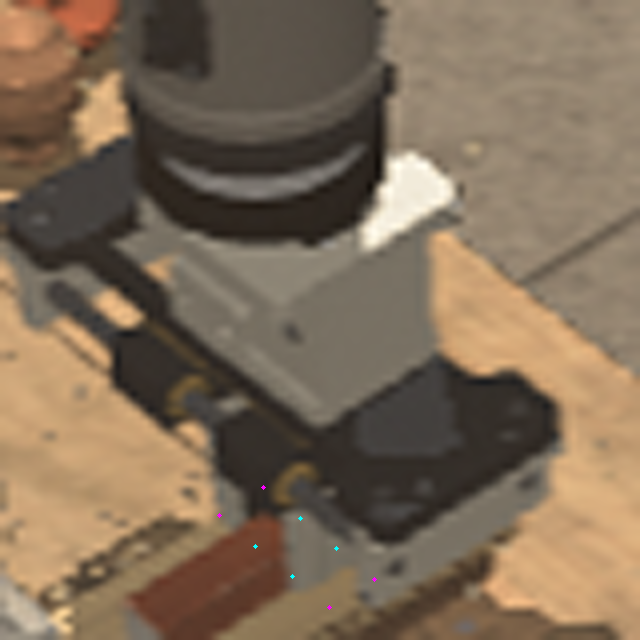

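Gripped: the width is 18.5–19 mm, matching the blank. Lifting.

Request:
step_arm(moves=[0,0,-0.3,0,0,0,1,0,0,-0.5,0,0,0,1,0,0,-0.7,0,0,0,1,0,0,-0.8,0,0,0,1,0,0,-0.8,0,0,0,1,0,0,-0.8,0,0,0,1,0,0,0,0,0,0,1])

```text
time: 5.87
tool_pos: [501.4, -250.8, 140.8]
tcp_rot: [3.138, -0.004, 0.015]
contact_force: [0.6, -0.3, -0.8]
grip_width: 18.9
```

```bash
python3 go.py 526 6 140 -9.5; python3 look.py scene 180 60 120 120 6 d6;
```

```text
t 5.8667 pos [ 501.36 -250.79  140.8 ] rpy [179.81  -0.22   0.86] w 18.9 F [ 0.6 -0.3 -0.8]
shift units [ 1.425e+00 -1.282e+01  3.000e-03] turn units [ 0.042 -0.059  2.59 ]
```

View pics/d6.png

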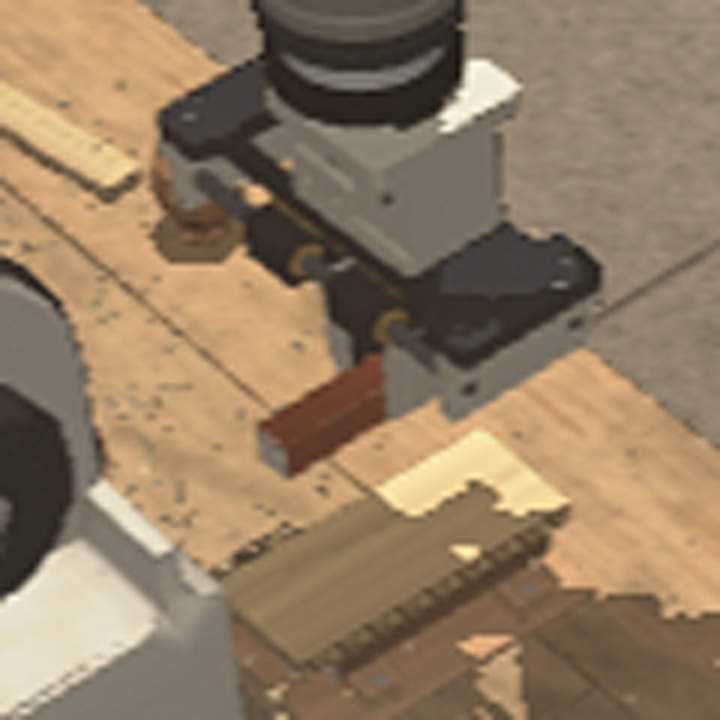

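Request:
step_arm(moves=[0.1,-1,0,0,0,0.25,1,0.1,-1,0,0,0,0.25,1,0.1,-1,0,0,0,0.25,1,0.1,-1,0,0,0,0.25,1,0.1,-1,0,0,0,0.25,1,0.1,-1,0,0,0,0.25,1,0.1,-1,0,0,0,0.25,1,0.1,-1,0,0,0,0.25,1])

```text
time: 6.58
tool_pos: [521.4, -88.2, 133.4]
tcp_rot: [3.14, 0.005, -0.138]
contact_force: [-0.6, -0.2, -0.0]
grip_width: 18.8
```

```bash
python3 go.py 528 9 100 -9.5
```

```text
t 6.5833 pos [521.41 -88.15 133.45] rpy [179.92   0.27  -7.92] w 18.79 F [-0.6 -0.2 -0. ]
shift units [-0.335 -4.859  1.667] turn units [0.021 0.067 0.396]
```

Request:
step_arm(moves=[-0.08,-1,0.2,0,0,0.1,1,-0.08,-1,0.2,0,0,0.1,1,-0.08,-1,0.2,0,0,0.1,1,-0.08,-0.9,0.2,0,0,0.1,1,-0.0,-0.4,0.2,0,0,0,1,0,0,0,0,0,0,1,0,0,0,0,0,0,1])

```text
time: 7.17
tool_pos: [524.7, 5.9, 107.0]
tcp_rot: [3.14, 0.014, -0.163]
contact_force: [-0.1, -0.2, -1.0]
grip_width: 18.4
```

```bash
python3 go.py 528 9 70 -9.5; python3 look.py scene 220 110 160 160 5 d7;
```

```text
t 7.1667 pos [524.67   5.87 107.05] rpy [179.93   0.79  -9.37] w 18.37 F [-0.1 -0.2 -1. ]
shift units [ 0.164 -0.184  1.85 ] turn units [0.018 0.197 0.033]
```

View pics/d7.png

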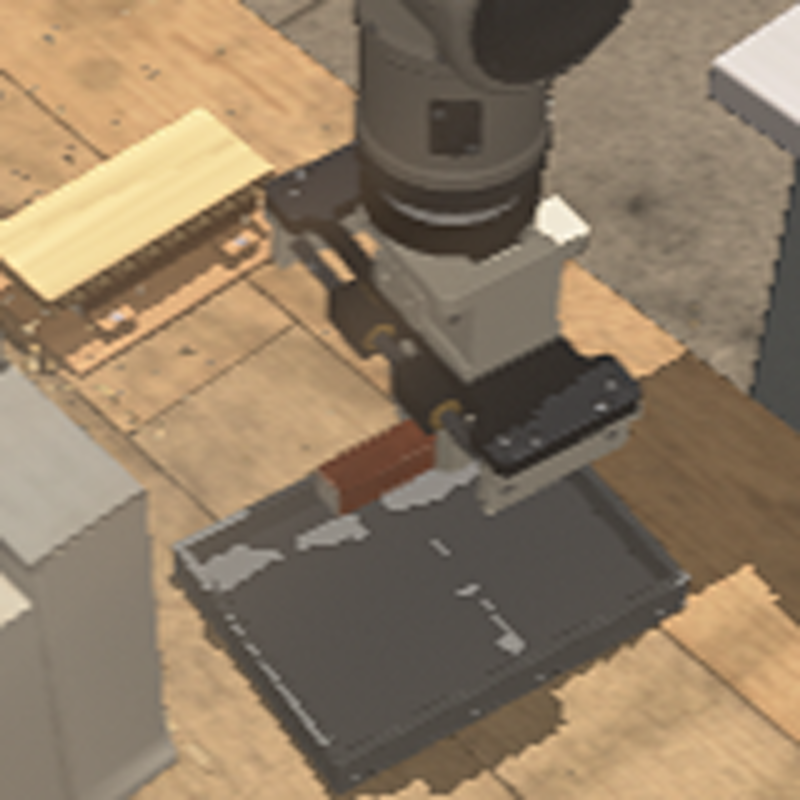

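Request:
step_arm(moves=[0.1,-0.1,0.8,0,0.1,0.02,1,0.06,-0.08,0.8,0,0.1,0,1,0,0,0.8,0,0,0,1,0,0,0.7,0,0,0,1,0,0,0.5,0,0,0,1,0,0,0,0,0,0,1,0,0,0,0,0,0,1])

```text
time: 7.8
tool_pos: [530.7, 0.9, 34.1]
tcp_rot: [3.139, -0.007, -0.172]
contact_force: [-0.7, 0.6, -0.4]
grip_width: 18.6
```

```bash
python3 go.py 528 9 10 -9.5; python3 look.py scene 220 110 160 160 5 d8;
```

```text
t 7.8 pos [530.65   0.87  34.09] rpy [179.85  -0.37  -9.87] w 18.61 F [-0.7  0.6 -0.4]
shift units [-0.208 -0.381  1.202] turn units [ 0.037 -0.093 -0.092]
```

View pics/d8.png

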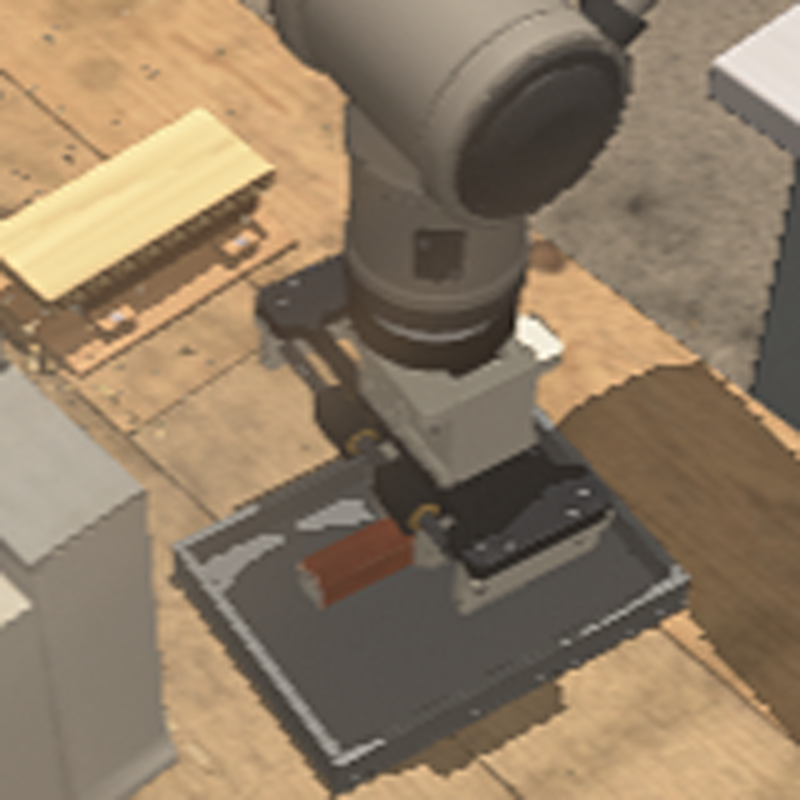

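Request:
step_arm(moves=[-0.1,-0.2,0.4,0.02,-0.05,-0.05,1,-0.1,-0.15,0.4,0.02,-0.04,-0.04,1,0,0,0.2,0,0,0,1,0,0,0,0,0,0,1,0,0,0,0,0,0,1])

```text
time: 8.27
tool_pos: [529.3, 8.7, 14.5]
tcp_rot: [-3.141, -0.004, -0.165]
contact_force: [-0.5, -0.8, 0.2]
grip_width: 18.6
```

```bash
python3 go.py 528 9 9 -9.5
```

```text
t 8.2667 pos [529.29   8.69  14.5 ] rpy [-179.97   -0.23   -9.48] w 18.6 F [-0.5 -0.8  0.2]
shift units [-0.067 -0.004  0.275] turn units [-0.008 -0.058  0.005]
```

Request:
step_arm(moves=[0,0,0.12,0,-0.03,0,1,0,0,0.08,0,-0.03,0,1,0,0,0.06,0,0,0,1,0,0,0,0,0,0,1])

```text
time: 8.6
tool_pos: [529.8, 8.9, 9.3]
tcp_rot: [-3.141, -0.001, -0.165]
contact_force: [0.2, 0.0, 0.6]
grip_width: 18.6
```

```bash
python3 go.py 528 9 9 -9.5
```

```text
t 8.6 pos [529.8    8.9    9.33] rpy [-1.7996e+02 -4.0000e-02 -9.4500e+00] w 18.6 F [0.2 0.  0.6]
shift units [-0.09   0.01   0.016] turn units [-0.009 -0.009  0.013]
```

Request:
step_arm(moves=[0,0,0.05,0,0,0,1,0,0,0.03,0,0,0,1,0,0,0,0,0,0,1])

```text
time: 8.85
tool_pos: [530.1, 8.8, 9.4]
tcp_rot: [-3.141, -0.002, -0.165]
contact_force: [0.9, -0.1, 0.2]
grip_width: 19.0
```

Request:
step_arm(moves=[0,0,0.1,0,0,0,1,0,0,0.05,0,0,0,1])

```text
time: 9.02
tool_pos: [530.4, 8.8, 9.1]
tcp_rot: [-3.141, -0.003, -0.165]
contact_force: [-3.1, 0.7, 6.5]
grip_width: 18.3
```

Contact with the tray floor at 6.5 N. Releasing with a partial opening.

Request:
step_arm(moves=[0,0,0,0,0,0,0.2,0,0,0,0,0,0,0.2,0,0,0,0,0,0,0.2,0,0,0,0,0,0,0.2,0,0,-0.3,0,0,0,0.2,0,0,-0.7,0,0,0,0.2,0,0,-1,0,0,0,0.2,0,0,-1,0,0,0,0.2])

```text
time: 9.68
tool_pos: [527.4, 9.0, 67.2]
tcp_rot: [-3.141, 0.006, -0.165]
contact_force: [0.2, 0.4, -1.0]
grip_width: 36.9
```

```bash
python3 go.py 502 -253.5 140 -1.3; python3 look.py scene 220 110 160 160 5 d9;
```

```text
t 9.6833 pos [527.37   8.98  67.21] rpy [-179.99    0.36   -9.45] w 36.91 F [ 0.2  0.4 -1. ]
shift units [ 0.881 13.153 -3.648] turn units [-0.009  0.089 -2.038]
```

View pics/d9.png

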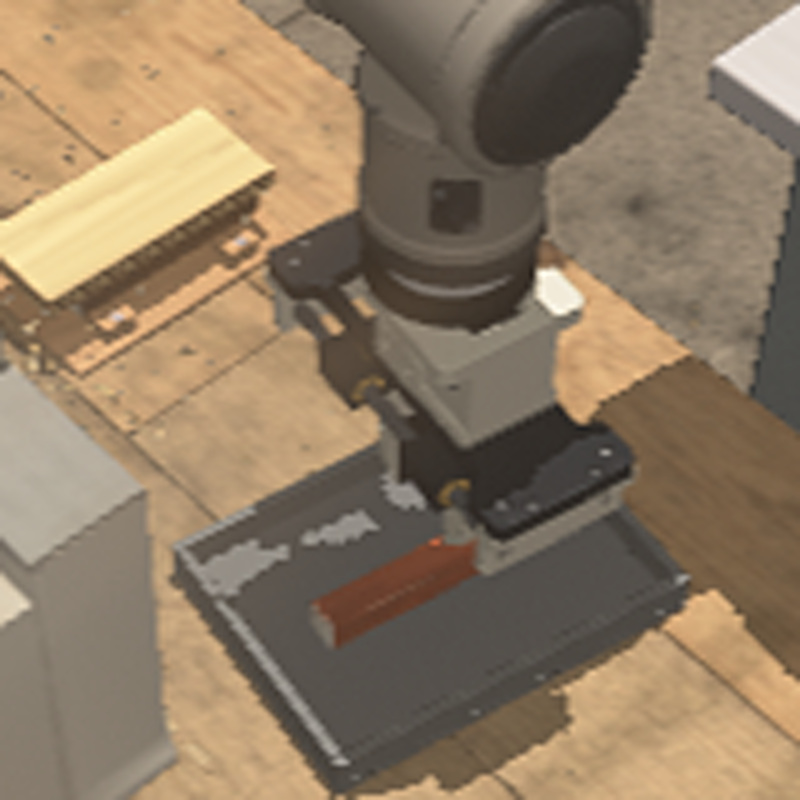

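The blank lies flat in the tray, with its end at (322,625). I'll raise the arm and re-measure the bare spacer and the pile.

Request:
step_arm(moves=[0,0,-1,0,0,0,-1,0,0,-1,0,0,0,-1,0,0,-1,0,0,0,-1,0,0,-1,0,0,0,-1,0,0,0,0,0,0,-1])

```text
time: 10.15
tool_pos: [529.9, 8.7, 156.5]
tcp_rot: [-3.141, -0.002, -0.165]
contact_force: [0.5, -0.3, 1.4]
grip_width: 65.4
```

```bash
python3 go.py 502 -253.5 140 -1.3; python3 look.py scene 210 120 80 70 9 e1; python3 look.py top 320 195 80 80 8 e2;
```

```text
t 10.15 pos [529.95   8.65 156.46] rpy [-1.7997e+02 -1.4000e-01 -9.4500e+00] w 65.42 F [ 0.5 -0.3  1.4]
shift units [ 0.772 13.16   0.818] turn units [-0.005 -0.034 -2.037]
```

View pics/e1.png

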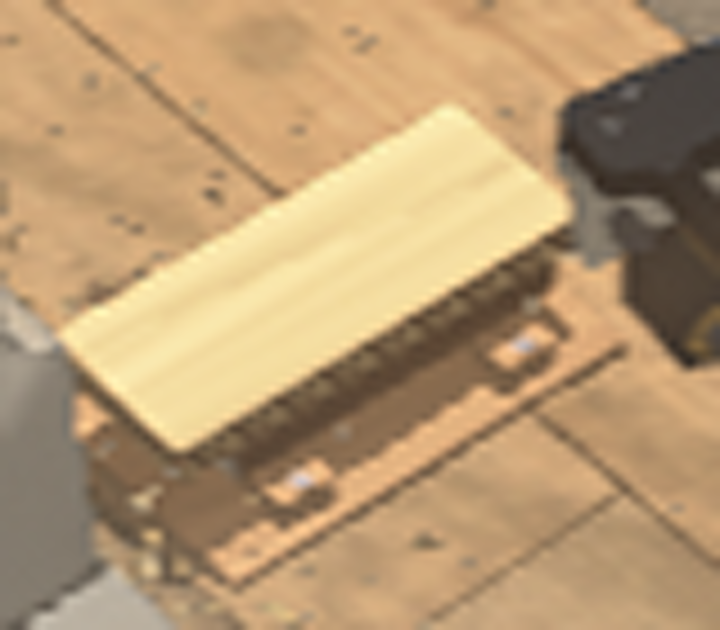

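View pics/e2.png

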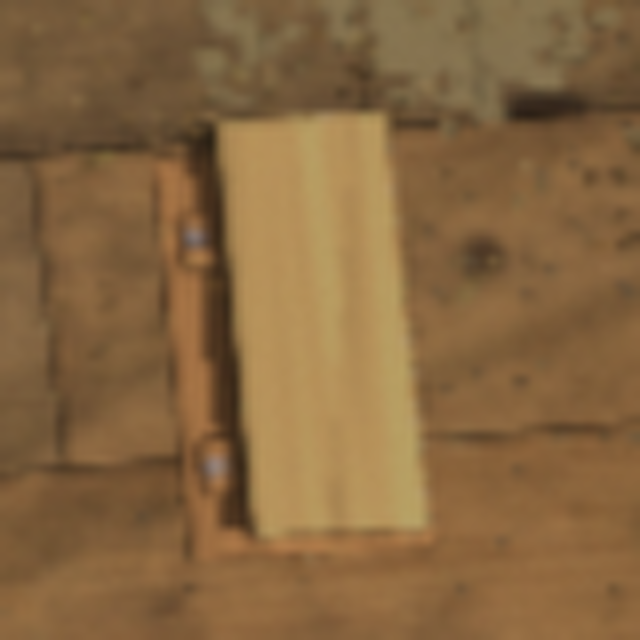

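View pics/full_e2.png

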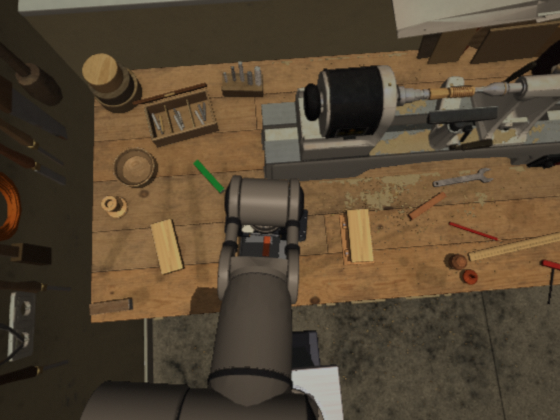

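```bash
python3 - <<'E'
from fit import *
off=np.array([-1.4,1.9])
t=T([(218,124),(386,112),(430,528),(259,538)],320,195,8); s=T([(60,334),(182,452),(575,210),(453,104)],210,120,9)
fit('spacer',62,150,53,[('top',t),('scene',s),('scene',s-off)])
p=T([(76,145),(213,98),(301,440),(155,485)],140,205,7);q=T([(62,394),(235,502),(459,153),(295,58)],365,260,7)
fit('pile',0,0,30,[('top',p),('scene',q),('scene',q-off)])
E
```

```text
spacer top ctr [ 503.4 -255.    53. ] sides [ 60.9 148.9  60.2 148. ] long-axis deg -1.35
spacer scene ctr [ 507.2 -250.8   53. ] sides [ 59.4 145.7  58.  145.6] long-axis deg -0.92
spacer scene ctr [ 500.1 -253.7   53. ] sides [ 59.7 146.4  58.3 146.3] long-axis deg -0.87
pile top ctr [518.2 300.7  30. ] sides [ 59.3 147.7  61.1 145.3] long-axis deg 12.24
pile scene ctr [520.9 305.   30. ] sides [ 59.5 147.1  58.7 147.6] long-axis deg 12.2
pile scene ctr [515.1 303.9  30. ] sides [ 59.6 147.9  58.9 148.3] long-axis deg 12.19
```

Request:
step_arm(moves=[0,1,0.1,0,0,-0.25,-1,0,1,0.1,0,0,-0.25,-1,0,1,0,0,0,-0.25,-1,0,1,0,0,0,-0.25,-1,0,1,0,0,0,-0.25,-1,0,1,0,0,0,-0.25,-1,0,1,0,0,0,-0.25,-1,0,1,0,0,0,-0.25,-1])

```text
time: 10.92
tool_pos: [505.3, -150.6, 137.0]
tcp_rot: [-3.133, 0.022, -0.012]
contact_force: [-0.4, 0.8, -0.3]
grip_width: 91.8
```

```bash
python3 go.py 502 -254.3 140 -1.2
```

```text
t 10.9167 pos [ 505.28 -150.64  137.04] rpy [-179.53    1.24   -0.7 ] w 91.78 F [-0.4  0.8 -0.3]
shift units [-0.103  5.183 -0.188] turn units [-0.116  0.31   0.123]
```

Request:
step_arm(moves=[0,1,-0.05,-0.02,0.05,0.02,-1,0,1,-0.05,-0.02,0.05,0.02,-1,0,1,0,-0.02,0.05,0.02,-1,0,1,0,-0.02,0.05,0.02,-1,0,0.7,0,-0.02,0.05,0,-1,0,0,0,0,0,0,-1,0,0,0,0,0,0,-1,0,0,0,0,0,0,-1])

```text
time: 11.58
tool_pos: [497.4, -249.5, 126.3]
tcp_rot: [-3.131, 0.021, -0.022]
contact_force: [0.1, -0.3, 1.4]
grip_width: 91.6
```

```bash
python3 go.py 502 -254.3 140 -1.2; python3 look.py top 227 190 80 90 7 f1; python3 look.py scene 240 170 130 110 6 f2; cp pics/full_f2.png pics/x.png
```

```text
t 11.5833 pos [ 497.44 -249.48  126.31] rpy [-179.37    1.21   -1.25] w 91.62 F [ 0.1 -0.3  1.4]
shift units [ 0.219  0.229 -0.692] turn units [-0.157  0.302 -0.015]
```

View pics/f1.png

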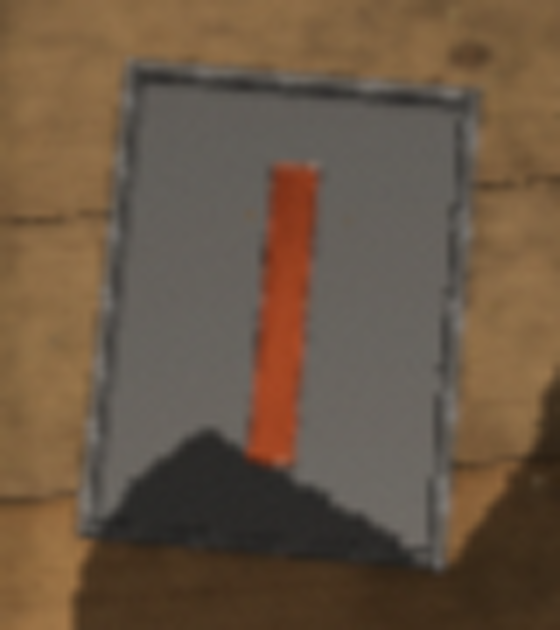

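View pics/f2.png

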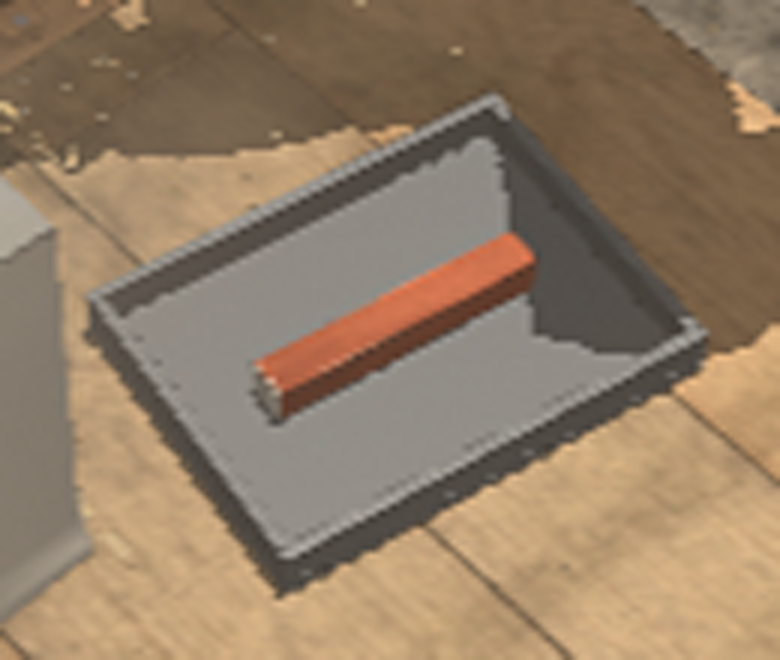

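```bash
python3 - <<'E'
from fit import *
off=np.array([-1.4,1.9])
t=T([(273,164),(319,164),(293,465),(247,461)],227,190,7); s=T([(258,365),(285,388),(536,262),(515,234)],240,170,6)
fit('blank',0,0,25,[('top',t),('scene',s),('scene',s-off)])
u=np.array([np.cos(np.radians(-9.45)),np.sin(np.radians(-9.45))]); n=np.array([-u[1],u[0]])
for c,p in (('top',t),('scene',s),('scene',s-off)):
    d=px2w(c,p,25).mean(0)[:2]-[530.2,8.8]; print(c,'along',d@u,'lateral(left+)',d@n)
E
python3 go.py 502 -254.3 140 -1.2
```

```text
blank top ctr [530.2   8.2  25. ] sides [ 19.4 126.5  19.  124.8] long-axis deg -9.31
blank scene ctr [532.5  12.   25. ] sides [ 15.5 120.4  16.5 124.5] long-axis deg -9.91
blank scene ctr [526.   10.1  25. ] sides [ 15.6 120.9  16.6 125. ] long-axis deg -9.87
top along 0.04836306413671579 lateral(left+) -0.5529451313269433
scene along 1.7201356836185917 lateral(left+) 3.526082416148059
scene along -4.337807417066382 lateral(left+) 0.5639044681181489
t 11.6833 pos [ 497.61 -249.03  126.64] rpy [-179.38    1.19   -1.2 ] w 91.98 F [0.7 1.5 0.1]
shift units [ 0.211  0.252 -0.675] turn units [-0.154  0.298 -0.001]
```

```bash
python3 go.py 503.5 -254.5 90 -1.3
```

```text
t 11.6833 pos [ 497.61 -249.03  126.64] rpy [-179.38    1.19   -1.2 ] w 91.98 F [0.7 1.5 0.1]
shift units [0.338 0.287 1.822] turn units [-0.154  0.299  0.024]
```

Request:
step_arm(moves=[0.15,0.15,0.6,-0.08,0.15,0,-1,0.15,0.12,0.6,-0.08,0.15,0,-1,0,0,0.6,0,0,0,-1,0,0,0,0,0,0,-1,0,0,0,0,0,0,-1])

```text
time: 12.1
tool_pos: [505.2, -250.0, 91.1]
tcp_rot: [3.14, -0.004, -0.015]
contact_force: [0.1, 0.3, 0.3]
grip_width: 91.9
```

```bash
python3 go.py 503.5 -254.5 40 -1.3
```

```text
t 12.1 pos [ 505.2  -250.01   91.09] rpy [179.91  -0.2   -0.85] w 91.91 F [0.1 0.3 0.3]
shift units [-0.091  0.222  2.554] turn units [ 0.022 -0.051  0.111]
```

Request:
step_arm(moves=[-0.05,0.12,0.5,0.01,-0.03,0.05,-1,-0.03,0.1,0.5,0.01,-0.02,0.05,-1,0,0,0.5,0,0,0,-1,0,0,0,0,0,0,-1,0,0,0,0,0,0,-1])

```text
time: 12.52
tool_pos: [504.5, -254.0, 59.9]
tcp_rot: [3.14, -0.002, -0.021]
contact_force: [-0.6, 0.5, 0.1]
grip_width: 91.8
```

```bash
python3 go.py 503.5 -254.5 40.5 -1.3; python3 look.py scene 210 80 80 90 7 g1
```

```text
t 12.5167 pos [ 504.5  -254.01   59.94] rpy [ 1.7993e+02 -1.0000e-01 -1.1900e+00] w 91.8 F [-0.6  0.5  0.1]
shift units [-0.051  0.024  0.972] turn units [ 0.018 -0.025  0.027]
```

View pics/g1.png

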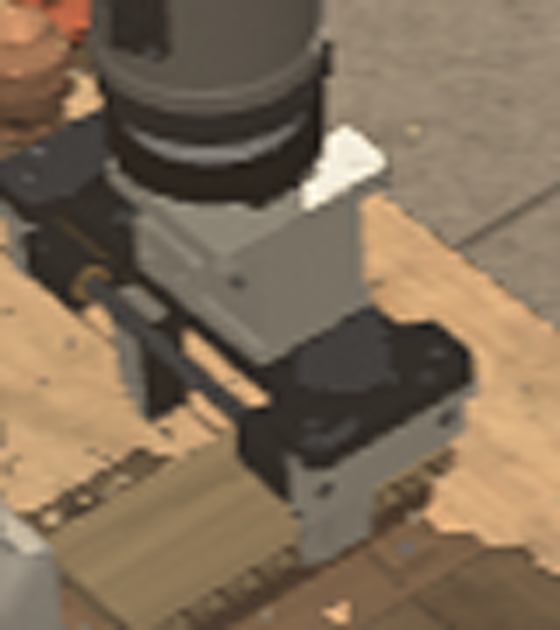

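Request:
step_arm(moves=[-0.02,0.01,0.4,0,-0.01,0.02,-1,0,0,0.35,0,0,0,-1,0,0,0.15,0,0,0,-1,0,0,0,0,0,0,-1,0,0,0,0,0,0,-1])

```text
time: 12.98
tool_pos: [504.1, -254.4, 40.4]
tcp_rot: [3.14, -0.001, -0.023]
contact_force: [0.0, -0.2, -0.8]
grip_width: 91.9
```

```bash
python3 go.py 503.5 -254.5 40.5 -1.3
```

```text
t 12.9833 pos [ 504.11 -254.44   40.37] rpy [ 1.7992e+02 -7.0000e-02 -1.3000e+00] w 91.85 F [ 0.  -0.2 -0.8]
shift units [-0.03   0.004 -0.006] turn units [ 0.02  -0.018 -0.   ]
```

Request:
step_arm(moves=[0,0,0,0,0,0,-0.4,0,0,0,0,0,0,-0.4,0,0,0,0,0,0,-0.4,0,0,0,0,0,0,-0.4,0,0,0,0,0,0,-0.4])

```text
time: 13.4
tool_pos: [504.6, -254.7, 41.1]
tcp_rot: [3.139, -0.002, -0.023]
contact_force: [-0.1, -0.1, 0.4]
grip_width: 65.7
```

```bash
python3 go.py 503.5 -254.5 40.5 -1.3; python3 look.py scene 210 80 80 90 7 g2
```

```text
t 13.4 pos [ 504.55 -254.72   41.09] rpy [ 1.7988e+02 -1.4000e-01 -1.3000e+00] w 65.66 F [-0.1 -0.1  0.4]
shift units [-0.053 -0.01   0.029] turn units [ 0.031 -0.035 -0.   ]
```

View pics/g2.png

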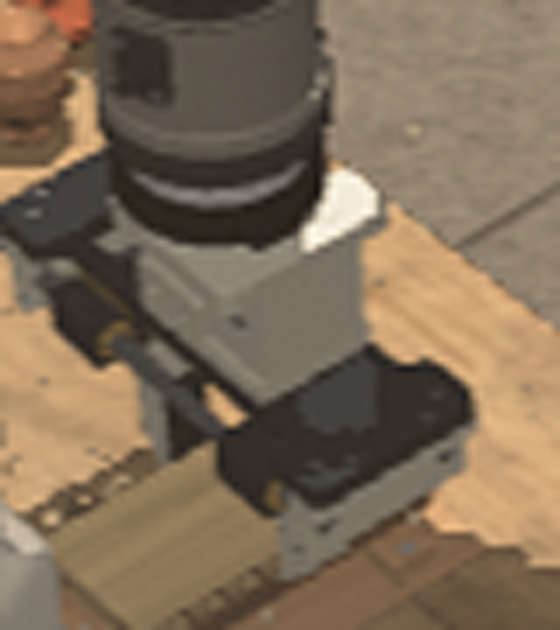

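Request:
step_arm(moves=[0,0,0.02,0,0,0,-0.38,0,0,0,0,0,0,-0.36,0,0,0,0,0,0,-0.34,0,0,0,0,0,0,1,0,0,0,0,0,0,1,0,0,0,0,0,0,1,0,0,0,0,0,0,1])

```text
time: 14.03
tool_pos: [504.6, -254.7, 40.9]
tcp_rot: [3.139, -0.003, -0.023]
contact_force: [-0.2, -0.7, -0.2]
grip_width: 61.9
```

```bash
python3 go.py 503.5 -254.5 40.5 -1.3
```

```text
t 14.0333 pos [ 504.64 -254.68   40.9 ] rpy [ 1.7987e+02 -1.6000e-01 -1.3000e+00] w 61.91 F [-0.2 -0.7 -0.2]
shift units [-0.057 -0.008  0.02 ] turn units [ 0.032 -0.04   0.   ]
```

Gripped at 61.9 mm, against a board width of 62 mm. Lifting straight up, slowly at first.

Request:
step_arm(moves=[0,0,-0.2,0,0,0,1,0,0,-0.3,0,0,0,1,0,0,-0.4,0,0,0,1,0,0,-0.6,0,0,0,1,0,0,-0.7,0,0,0,1,0,0,-0.8,0,0,0,1,0,0,-0.8,0,0,0,1,0,0,0,0,0,0,1])

```text
time: 14.7
tool_pos: [503.9, -254.2, 122.9]
tcp_rot: [3.14, -0.001, -0.023]
contact_force: [0.4, -0.3, -1.2]
grip_width: 61.9
```

```bash
python3 go.py 503.5 -254.5 150 -1.3; python3 look.py scene 180 60 120 130 5 g3
```

```text
t 14.7 pos [ 503.89 -254.21  122.92] rpy [ 1.7991e+02 -8.0000e-02 -1.2900e+00] w 61.9 F [ 0.4 -0.3 -1.2]
shift units [-0.017  0.017 -1.354] turn units [ 0.021 -0.02   0.002]
```

View pics/g3.png

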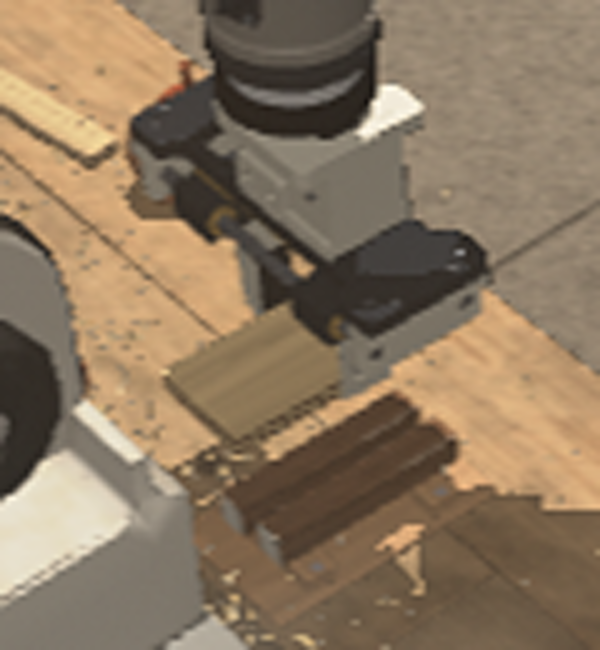

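Request:
step_arm(moves=[0,-0.3,-0.5,0,0,0,1,0,-0.6,-0.5,0,0,0,1,0,-0.9,-0.3,0,0,0,1,0,-1,0,0,0,0,1,0,-1,0,0,0,0,1,0,-1,0,0,0,0,1,0,-1,0,0,0,0,1,0,-1,0,0,0,0,1])

```text
time: 15.42
tool_pos: [503.8, -109.3, 149.0]
tcp_rot: [-3.139, 0.005, -0.028]
contact_force: [-0.7, 0.7, -0.8]
grip_width: 61.6
```

```bash
python3 go.py 519.3 301.4 145 0; python3 - <<'E'
from h import *
def ov(src,x0,y0,w,h,s,ctr,yaw,z,out):
    crop(src,x0,y0,w,h,s,out); im=cv2.imread(out)
    a=np.radians(yaw); u=np.array([np.cos(a),np.sin(a)]); n=np.array([-u[1],u[0]])
    P=[np.r_[np.array(ctr)+i*75*u+j*31*n,z] for i,j in((1,1),(1,-1),(-1,-1),(-1,1))]
    q=((w2px('top',P)-[x0,y0]+.5)*s-.5).round().astype(int); print(q.tolist())
    cv2.polylines(im,[q.reshape(-1,1,2)],True,(255,0,255),1); cv2.imwrite(out,im)
ov('pics/top0.png',140,205,60,80,7,(518.2,300.7),12.24,30,'pics/o1.png')
ov('pics/full_e2.png',320,195,80,80,7,(503.4,-255.0),-1.35,53,'pics/o2.png')
a=cv2.imread('pics/o1.png');b=cv2.imread('pics/o2.png'); cv2.imwrite('pics/o.png',np.hstack([a,b])[:,:800])
E
```

```text
t 15.4167 pos [ 503.84 -109.27  148.98] rpy [-179.85    0.28   -1.59] w 61.63 F [-0.7  0.7 -0.8]
shift units [  0.203 -20.547   0.25 ] turn units [-0.037  0.069 -0.399]
[[71, 139], [216, 96], [303, 444], [155, 489]]
[[189, 105], [339, 97], [379, 464], [225, 473]]
```

View pics/o.png

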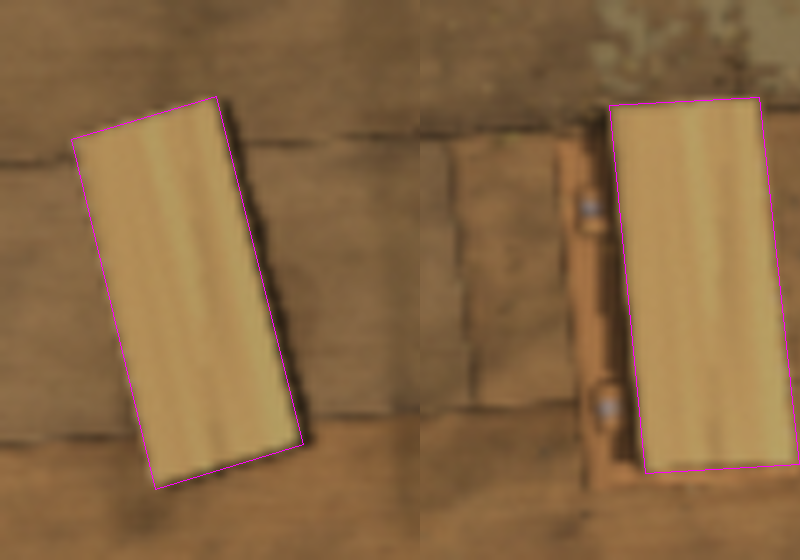

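The overlays fit both boards closely. Continuing the transport.

Request:
step_arm(moves=[0,-1,0,0,0,0,1,0,-1,0,0,0,0,1,0,-1,0,0,0,0,1,0,-1,0,0,0,0,1,0,-1,0,0,0,0,1,0,-1,0,0,0,0,1,0,-1,0,0,0,0,1,0,-1,0,0,0,0,1])

```text
time: 16.08
tool_pos: [501.7, 67.3, 150.5]
tcp_rot: [-3.136, 0.012, -0.024]
contact_force: [0.9, -0.5, -0.4]
grip_width: 62.2
```

```bash
python3 go.py 519.3 301.4 145 12.24
```

```text
t 16.0833 pos [501.66  67.29 150.52] rpy [-179.68    0.72   -1.39] w 62.19 F [ 0.9 -0.5 -0.4]
shift units [  0.6   -11.722   0.334] turn units [-0.1    0.169 -3.409]
```

Request:
step_arm(moves=[0.05,-1,0,-0.01,0.03,-0.2,1,0.1,-1,0,-0.01,0.03,-0.3,1,0.1,-1,0,-0.01,0.03,-0.3,1,0.15,-1,0,-0.01,0.03,-0.3,1,0.2,-1,0,-0.01,0.03,-0.3,1,0.2,-1,0,-0.01,0.03,-0.3,1,0.25,-1,0,-0.01,0.03,-0.3,1,0.25,-1,0,0,0,-0.3,1])

```text
time: 16.75
tool_pos: [511.2, 243.7, 151.7]
tcp_rot: [-3.139, 0.006, 0.147]
contact_force: [-0.3, -0.3, -1.5]
grip_width: 62.0
```

```bash
python3 go.py 519.3 301.4 120 12.24
```

```text
t 16.75 pos [511.17 243.75 151.71] rpy [-179.86    0.32    8.45] w 62.01 F [-0.3 -0.3 -1.5]
shift units [ 0.834 -2.788  1.588] turn units [-0.038  0.078 -0.949]
```

Request:
step_arm(moves=[0.2,-0.8,0.4,0,0.02,-0.25,1,0.2,-0.7,0.4,0,0.02,-0.25,1,0.2,-0.5,0.4,0,0.02,-0.2,1,0.1,-0.2,0.3,0,0,-0.15,1,0,0,0,0,0,0,1,0,0,0,0,0,0,1,0,0,0,0,0,0,1])

```text
time: 17.33
tool_pos: [511.9, 298.5, 120.2]
tcp_rot: [-3.139, 0.006, 0.218]
contact_force: [0.4, -0.6, -0.5]
grip_width: 62.0
```

```bash
python3 go.py 519.3 301.4 70 12.24; python3 look.py scene 330 220 130 130 6 k1; python3 look.py top 130 190 90 100 6 k2
```

```text
t 17.3333 pos [511.89 298.55 120.17] rpy [-179.82    0.33   12.49] w 62.02 F [ 0.4 -0.6 -0.5]
shift units [ 0.407 -0.051  2.506] turn units [-0.044  0.084  0.063]
```

View pics/k1.png

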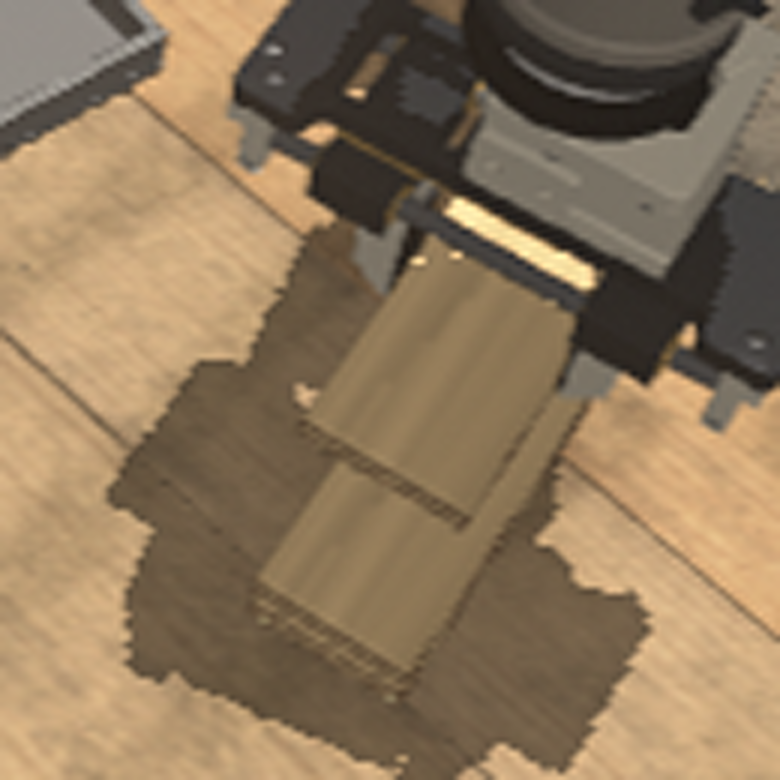

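View pics/k2.png

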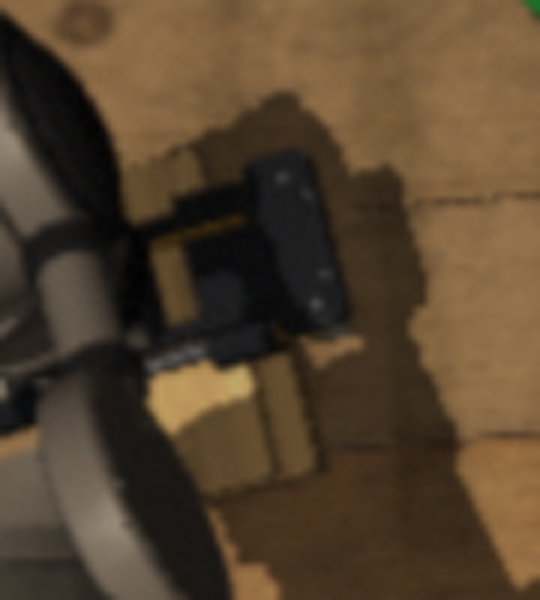

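Request:
step_arm(moves=[0.15,0,0.6,-0.02,0.04,0.03,1,0.15,0,0.6,-0.02,0.04,0.03,1,0.1,-0.05,0.6,0,0,0,1,0,0,0.5,0,0,0,1,0,0,0,0,0,0,1,0,0,0,0,0,0,1])

```text
time: 17.93
tool_pos: [522.5, 298.4, 75.3]
tcp_rot: [-3.141, -0.006, 0.208]
contact_force: [0.1, 0.3, 0.3]
grip_width: 61.4
```

```bash
python3 go.py 519.3 301.4 45 12.24
```

```text
t 17.9333 pos [522.51 298.4   75.27] rpy [-179.95   -0.32   11.89] w 61.35 F [0.1 0.3 0.3]
shift units [-0.135 -0.178  1.513] turn units [-0.013 -0.08  -0.086]
```

Request:
step_arm(moves=[-0.07,-0.1,0.4,0,-0.04,-0.05,1,-0.06,-0.08,0.4,0,-0.04,-0.04,1,0,0,0.4,0,0,0,1,0,0,0.1,0,0,0,1,0,0,0,0,0,0,1,0,0,0,0,0,0,1,0,0,0,0,0,0,1])

```text
time: 18.52
tool_pos: [519.0, 301.9, 47.3]
tcp_rot: [-3.141, 0.0, 0.215]
contact_force: [-0.3, 0.4, -1.0]
grip_width: 61.6
```

```bash
python3 go.py 519.3 301.4 45 12.24; python3 look.py scene 360 250 90 100 8 k3; python3 look.py top 130 190 90 100 6 k4
```

```text
t 18.5167 pos [519.01 301.87  47.34] rpy [-179.94    0.     12.3 ] w 61.65 F [-0.3  0.4 -1. ]
shift units [0.009 0.026 0.117] turn units [-0.015  0.001  0.016]
```

View pics/k3.png

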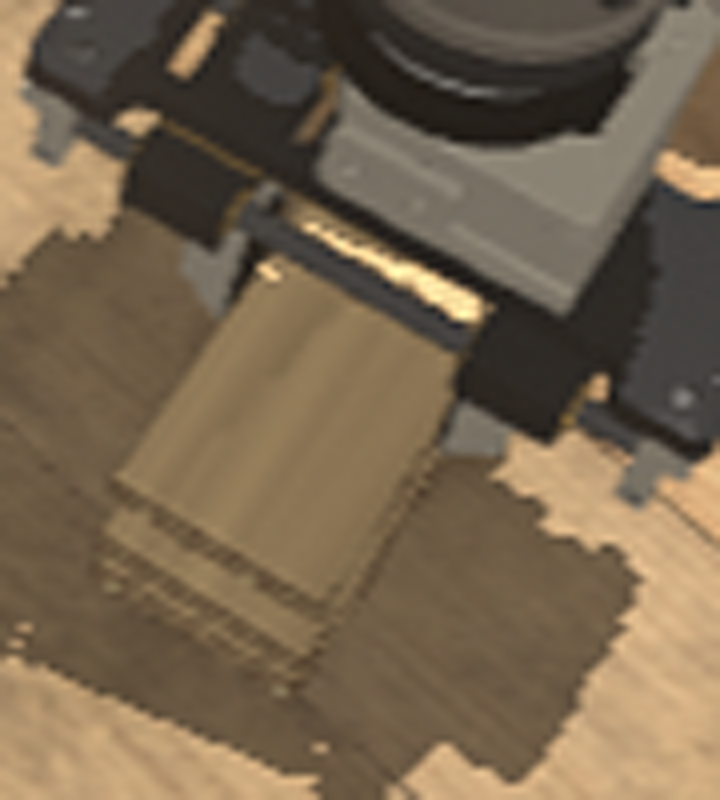

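View pics/k4.png

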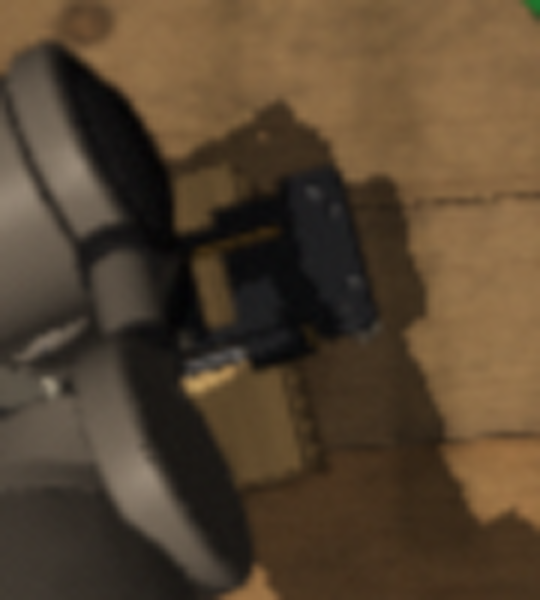

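```bash
python3 - <<'E'
from fit import *
z=47.34-2.9+15
h=px2w('scene',T([(115,480),(325,607)],360,250,8),z); p=px2w('scene',T([(62,394),(235,502)],365,260,7),30)
print(h.round(1),p.round(1),(h-p).round(1))
# top: near right corner and right long edge
h=px2w('top',T([(240,165),(303,468),],130,190,6),z); p=px2w('top',T([(213,98),(301,440)],140,205,7),30)
print(h.round(1),p.round(1),(h-p).round(1))
E
```

```text
[[601.4 289.7  59.4]
 [588.  349.5  59.4]] [[599.1 291.4  30. ]
 [586.8 349.6  30. ]] [[ 2.3 -1.7 29.4]
 [ 1.2 -0.1 29.4]]
[[596.2 281.3  59.4]
 [451.5 255.8  59.4]] [[597.4 287.6  30. ]
 [453.3 255.4  30. ]] [[-1.3 -6.3 29.4]
 [-1.8  0.4 29.4]]
```

Estimates agree to within about 2 mm. Setting down gently.

Request:
step_arm(moves=[0,0.02,0.3,0,0,0.01,1,0,0,0.2,0,0,0,1,0,0,0.06,0,0,0,1,0,0,0,0,0,0,1,0,0,0,0,0,0,1])

```text
time: 19.03
tool_pos: [519.7, 301.6, 35.9]
tcp_rot: [-3.14, -0.002, 0.214]
contact_force: [0.1, 0.4, -0.6]
grip_width: 61.3
```

```bash
python3 go.py 519.3 301.4 33 12.24
```

```text
t 19.0333 pos [519.69 301.57  35.85] rpy [-1.7992e+02 -1.0000e-01  1.2250e+01] w 61.3 F [ 0.1  0.4 -0.6]
shift units [-0.021  0.004  0.143] turn units [-0.02  -0.026  0.002]
```

Request:
step_arm(moves=[-0.02,0,0.08,-0.01,-0.01,0,1,0,0,0.05,0,0,0,1,0,0,0.02,0,0,0,1,0,0,0,0,0,0,1])

```text
time: 19.37
tool_pos: [519.5, 301.5, 33.0]
tcp_rot: [-3.141, -0.002, 0.214]
contact_force: [0.6, 0.1, -1.3]
grip_width: 61.6
```

Request:
step_arm(moves=[0,0,0.04,0,0,0,1,0,0,0.03,0,0,0,1])

```text
time: 19.53
tool_pos: [519.6, 301.6, 32.9]
tcp_rot: [-3.141, -0.002, 0.214]
contact_force: [-2.5, -0.8, 4.3]
grip_width: 61.2
```

Contact came at z = 32.9, as predicted, with 4 N. Releasing and rising straight up.

Request:
step_arm(moves=[0,0,0,0,0,0,-0.5,0,0,0,0,0,0,-0.7,0,0,0,0,0,0,-1,0,0,0,0,0,0,-1,0,0,0,0,0,0,-1,0,0,-0.3,0,0,0,-1,0,0,-0.6,0,0,0,-1,0,0,-1,0,0,0,-1])

```text
time: 20.2
tool_pos: [517.6, 300.7, 69.1]
tcp_rot: [3.141, 0.005, 0.214]
contact_force: [0.3, 1.3, 1.1]
grip_width: 91.5
```

Request:
step_arm(moves=[0,0,-1,0,0,0,-1,0,0,-1,0,0,0,-1,0,0,-1,0,0,0,-1,0,0,-1,0,0,0,-1,0,0,-1,0,0,0,-1,0,1,-0.5,0,0,0,-1,0,1,0,0,0,0,-1,0,1,0,0,0,0,-1])

```text
time: 20.87
tool_pos: [531.9, 245.1, 198.6]
tcp_rot: [-3.139, -0.011, 0.22]
contact_force: [0.2, 0.6, 0.2]
grip_width: 91.8
```

Request:
step_arm(moves=[0,1,0,0,0,0,-1,0,1,0,0,0,0,-1,0,1,0,0,0,0,-1,0,1,0,0,0,0,-1,0,1,0,0,0,0,-1,0,1,0,0,0,0,-1,0,1,0,0,0,0,-1,0,1,0,0,0,0,-1])

```text
time: 21.53
tool_pos: [568.3, 82.0, 210.5]
tcp_rot: [-3.14, -0.024, 0.222]
contact_force: [0.2, 0.9, 0.2]
grip_width: 91.8
```

```bash
python3 look.py scene 365 260 75 80 7 m1; python3 look.py top 140 205 60 80 7 m2; python3 go.py 0 0 0 0
```

```text
t 21.6333 pos [568.94  80.31 210.45] rpy [-179.94   -1.39   12.52] w 91.59 F [ 0.2  0.2 -0.2]
shift units [-28.889  -2.237   9.825] turn units [-0.053 -0.346  3.13 ]
```

View pics/m1.png

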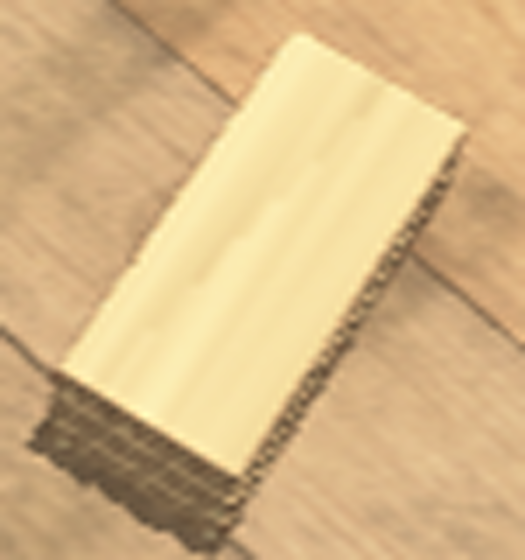

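View pics/m2.png

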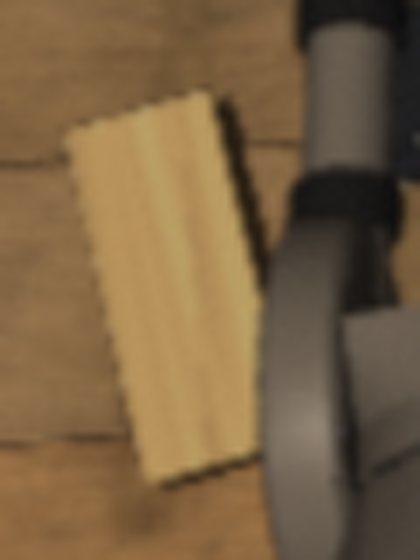

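View pics/full_m1.png

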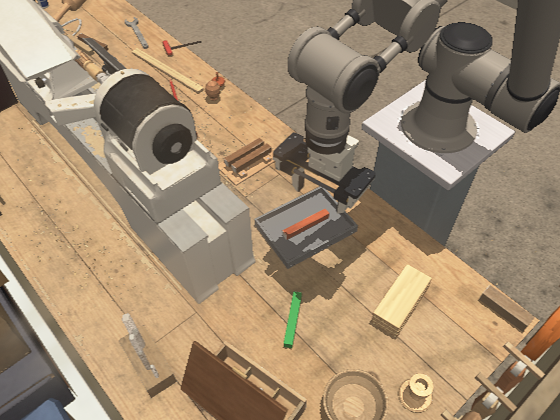

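View pics/full_m2.png

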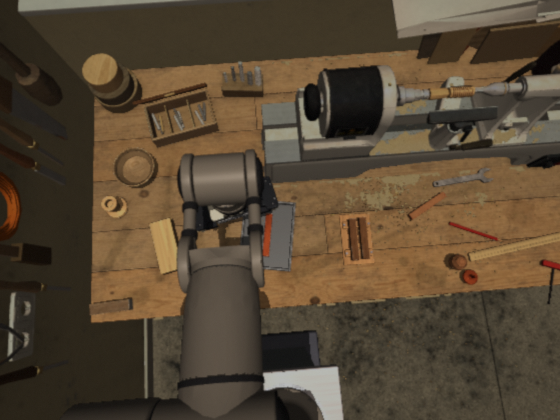

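```bash
python3 - <<'E'
from fit import *
a=T([(60,370),(242,478),(467,130),(300,32)],365,260,7); b=T([(62,394),(235,502),(459,153),(295,58)],365,260,7)
fit('new',0,0,45,[('scene',a)]);fit('pile',0,0,30,[('scene',b)])
print((px2w('scene',a,45)-px2w('scene',b,30)).round(1))
a=T([(68,135),(209,90),(150,485)],140,205,7);b=T([(74,142),(214,97),(155,487)],140,205,7)
print((px2w('top',a,45)-px2w('top',b,30)).round(1))
E
```

```text
new scene ctr [521.6 303.9  45. ] sides [ 61.1 146.   59.5 148.5] long-axis deg 11.92
pile scene ctr [520.9 305.   30. ] sides [ 59.5 147.1  58.7 147.6] long-axis deg 12.2
[[ 1.6 -2.  15. ]
 [-0.1 -0.8 15. ]
 [ 0.9 -0.3 15. ]
 [ 0.5 -1.1 15. ]]
[[ 0.4 -2.1 15. ]
 [ 0.2 -1.8 15. ]
 [ 0.2 -2.1 15. ]]
```

The spacer lies on the pile within about 0.5 mm in x and 1–2 mm in y, and within 0.3° in yaw. The walnut blanks are uncovered, the padauk is in the tray and the arm is clear. Settling, then handing in.

Request:
step_arm(moves=[0,0,0,0,0,0,-1,0,0,0,0,0,0,-1,0,0,0,0,0,0,-1,0,0,0,0,0,0,-1])

```text
time: 21.97
tool_pos: [568.4, 82.0, 212.7]
tcp_rot: [-3.14, -0.026, 0.219]
contact_force: [-0.1, -0.1, 0.1]
grip_width: 92.1
```

```bash
python3 -c "
from plant import *
o=get_obs(); print(o['time'],o['tool_pos'],o['contact_force'])
print(close_job())"
```

```text
21.9667 [568.43956421  81.95039585 212.65147349] [-0.1387198  -0.14119901  0.06497142]
the job is handed in; nothing more can be done
None
```

I moved the padauk blank into the grey tray and released it on the floor at about 6.5 N. I then lifted the spacer off the walnut blanks and set it on the pile at about 4 N. The job was handed in at about 22 s of the 67 s allowed, with the arm clear at z ≈ 210 mm and no contact force.

**Last checks:**
- **Padauk blank:** it lies flat near the middle of the tray.
- **Walnut blanks:** both are uncovered and still lie on the stand.
- **Spacer on the pile:** it sits about 0.5 mm off in x and 1–2 mm off in y, with yaw within about 0.3°. I saw no movement of the pile.

**Disagreement between checks:** the scene camera read positions about 3–5 mm off from the top camera. The gripper's known tip position and the released blank both bore out the top camera, so I used that one and used the scene view only for relative checks. In the final top view the arm hid one corner of the pile, so that check rests on the other three corners.

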